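# Strip the old fuse links and bond them on the return tray

### The job

Pull the old fuse links out of the spring clip strip one at a time and pile them, together with the one already lying loose on the bench, on the return tray as a bricklayer would: first a course of three laid end to end along the black rubber band, filling it from wall to wall with about even gaps, then the others centred over the joints of the course below, up to a third course if there is a sixth. Every link must lie flat, square with the band and centred across it, and the tape, carton and crimping pliers must be left where they are.

Things in the scene. Friction and masses are not known exactly. Their poses are not given: they have to be found in the camera images.
- strip: Clip strip screwed to the bench: black base 350 mm long (its y axis), 124 mm deep (x), grey seats, steel spring clips; origin on the bench under its centre. Five seats side by side at y = -132, -66, 0, 66, 132 mm, some may be empty. A seated link lies flat along the strip's x axis, its underside 26 mm and its centre 44 mm above the bench; 30 mm free between neighbours.
- seat3 (a point): Floor of the middle seat, 26 mm above the bench. Sprung steel lips lean over a link's top edges 25 to 37 mm either side of its middle, up to 17 mm above its top. They give way when it is pulled straight up with some 8 to 14 N (its weight included), and let go after about 10 mm; after 55 mm it is clear of all. The middle 40 mm of its long sides is open for fingers, down to 14 mm above the bench.
- tray: Plywood return tray fixed to the bench, 150 mm (its x axis) by 310 mm (y); origin on the bench under its centre. Floor 8 mm above the bench; walls at the two short ends only, 24 mm above the bench, 286 mm apart inside. A flat black rubber band 40 mm wide runs from wall to wall along the middle (y axis) and marks where the pile goes.
- tray_floor (a point): Middle of the tray's floor and of the black band, 8 mm above the bench. Three links end to end leave 16 mm to spare between the walls: evenly spread, their centres lie at y = -93, 0 and 93 mm from here along the tray, 18 mm above the floor; the second course at y = -46.5 and 46.5 mm, 54 mm above it; the third at y = 0, 90 mm above it.
- link1_mid (a point): Centre of a square-bodied fuse link, starts in a seat of the strip; may be absent: a white ceramic block with flat steel end caps, 90 mm long (its x axis), 36 x 36 mm in section, about 0.22 kg; all links are alike.
- link2_mid (a point): Centre of a square-bodied fuse link, starts in a seat of the strip; may be absent: a white ceramic block with flat steel end caps, 90 mm long (its x axis), 36 x 36 mm in section, about 0.22 kg; all links are alike.
- link3_mid (a point): Centre of a square-bodied fuse link, starts in a seat of the strip; may be absent: a white ceramic block with flat steel end caps, 90 mm long (its x axis), 36 x 36 mm in section, about 0.22 kg; all links are alike.
- link4_mid (a point): Centre of a square-bodied fuse link, starts in a seat of the strip; may be absent: a white ceramic block with flat steel end caps, 90 mm long (its x axis), 36 x 36 mm in section, about 0.22 kg; all links are alike.
- link5_mid (a point): Centre of a square-bodied fuse link, starts in a seat of the strip; may be absent: a white ceramic block with flat steel end caps, 90 mm long (its x axis), 36 x 36 mm in section, about 0.22 kg; all links are alike.
- link6_mid (a point): Centre of a square-bodied fuse link, starts loose on the bench: a white ceramic block with flat steel end caps, 90 mm long (its x axis), 36 x 36 mm in section, about 0.22 kg; all links are alike.
- tape: Bystander, not to be disturbed: roll of blue tape lying flat, 64 mm across, 19 mm high; origin at its underside
- carton: Bystander, not to be disturbed: open cardboard box 130 x 90 x 50 mm; origin at the centre of its underside
- crimper: Bystander, not to be disturbed: orange-handled crimping pliers lying on the bench, about 175 mm long along its x axis; origin at bench level below the handles
Not all that is in view belongs to the job. Leave any yellow look-alike of the part that bears link3_mid alone.

How it is judged:
By the outcome, as a careful person would: the job done as asked, in the order asked, and still so for the second after the job is handed in, with the robot touching nothing.
Of link1, link2, link3, link4, link5 only 3 to 5 are there at a start; the rules pass over those that are not, and their reading is None.
At some moment in a run one of link6 may be knocked a few centimetres aside while the robot is not near it.
Once in a run the grip may slacken for a moment while it holds something.
It also fails if it takes over 210 s, if anything falls off the work surface, if the arm or the gripper's body presses on something with over 40 N, if the wrist force passes 120 N, or if a joint passes its speed limit or range.

### The arm

A 6-joint arm with a two-finger parallel gripper is mounted at the origin on the work surface. World frame = base frame: x ahead of the robot, y to its left, z up, the work surface at z = 0. Lengths are in m, angles in degrees, forces in N, time in s.
With the tool pointing down it reaches from about 0.3 to 0.75 m from the base axis. Payload 8.5 kg.
Tool frame: the origin (TCP) lies between the finger pads; the fingertips stand 17 mm ahead of it and the grasp point (between the pads) lies 2 mm behind it; z points along the fingers, y is the direction in which the jaws open and shut (so a half turn about z gives the same grasp; the last joint's range is limited). The gripper opens to 85 mm and grips with 20 to 120 N. Pads are 22 mm wide; open, the fingers measure 114 mm over their backs; the gripper's body (76 mm by 85 mm) begins 54 mm behind the grasp point. The pads swing forward as they close: fully open they stand 13 mm farther back than shut.
Start: joints at [58.539, 21.807, 74.336, -0, 83.858, -12.336], TCP at [0.18, 0.52, 0.248] pointing down, gripper open.
Joint ranges: [-178.18, 178.18], [-50.72, 133.34], [12.68, 142.11], [-81.47, 261.47], [9.98, 163.14], [-165.26, 165.26]. Speed limits (degrees/s): [136.94, 136.94, 180, 180, 180, 180].

### API

Orientations are given as a 3x3 rotation matrix whose columns are the frame's x, y, z axes.
In Python, from rig import readout, eyes, env gives the robot as it stands.
- The arm moves only by the tool arm_command, never from a script. Its argument "rows" is text: rows parted by semicolons, each of 7 numbers parted by spaces: the closure, from 0 (fully open) to 1 (shut), then the shift along the tool's x, y, z in mm, then the turn, a rotation vector about the tool's x, y, z in degrees. In form: grip dx dy dz rx ry rz; .... A call has 1 to 5 rows; each row shifts and turns the commanded pose from where the row before left it, along the tool's axes as they then stand; what a row does not reach is not made up. A row lasts 1/12 s, in which the tool goes at most 41.7 mm and 7.16 degrees, less where a joint would pass 70% of its speed; a pose out of reach is approached as far as the arm can. A call with a gripper value outside its range is refused whole. The fingers move at their own pace and stop on an object; "squeeze" is the grip in N (left out, the last holds). Time passes only in rows, so rows that do not move let the fingers close. It gives the time, the measured TCP pose, the force and the opening at its end, in the units of the state.
- readout.observe(): the state, without advancing time (a new reading comes with each control period).
- eyes.get_image(name): name is "scene" or "top"; returns the picture (384x512x3 uint8, red, green, blue); there is no depth.
- eyes.camera_model(name): a dict with "mtx" (3x3 intrinsics, pixels), "view" (4x4, takes a point from world to camera coordinates). Camera axes: x right, y up, looking along -z (the intrinsics and any distortion apply to the point x, -y, -z); pixel columns grow to the right and rows downward; lengths in m; the calibration is good to about 2 mm. A picture is of the moment at which its call begins. camera_model takes no time and is no camera call.
- env.close_job(): hands the job in, once; it reports no verdict.
The state is a dict: "time_s": time; "q": joint angles; "qvel": joint speeds; "joint_efforts": joint torques, N m; "position": TCP position; "tool_rot": TCP orientation; "ft_force": force on the tool from outside, world axes, zero at the start; "wrist_torque": the same for the moment, N m; "grip_width": finger opening in m.
Only numpy, scipy, OpenCV 4.12 (cv2) and the standard library are available. Lean on these libraries where they do the work, as an engineer would, in place of code of your own. Each camera call takes 0.05 s, during which the arm holds its last target. There are 200 camera calls.

## Working session

There is one attempt and no reset: what is moved stays moved. The work goes in short steps, Python scripts to look and compute and a tool call to move; the robot and the scene stay as the last step left them, time stands still between calls to the robot, and variables do not carry over. Pictures are saved under pics/ and viewed, about 12 in all and at most 16, crops included, and the job is handed in when it is done.

Besides the shell and the picture viewer there is one more tool, called after "Call:" in YAML: its name, and indented under it one key for each argument. arm_command: Moves the arm, as the interface text tells. Its arguments: {"type":"object","properties":{"rows":{"type":"string"},"squeeze":{"type":"number"}},"required":["rows"]}

```bash
ls; mkdir -p pics; python3 - <<'E'
from rig import readout, eyes, env
import cv2,numpy as np
for n in("top","scene"):
    im=eyes.get_image(n); cv2.imwrite(f"pics/{n}0.png",cv2.resize(im[:,:,::-1],(800,600),interpolation=cv2.INTER_CUBIC))
    m=eyes.camera_model(n); print(n,np.round(m["mtx"],1).tolist(),np.round(m["view"],3).tolist(),[k for k in m])
print(readout.observe())
E
```

```text
pics
top [[476.4, 0.0, 254.6], [0.0, 476.4, 194.4], [0.0, 0.0, 1.0]] [[0.012, -1.0, 0.002, -0.039], [0.997, 0.012, 0.07, -0.47], [-0.07, 0.001, 0.998, -1.265], [0.0, 0.0, 0.0, 1.0]] ['mtx', 'view']
scene [[374.9, 0.0, 250.3], [0.0, 374.9, 190.7], [0.0, 0.0, 1.0]] [[0.484, 0.875, 0.006, -0.205], [-0.595, 0.324, 0.735, 0.261], [0.642, -0.359, 0.678, -1.319], [0.0, 0.0, 0.0, 1.0]] ['mtx', 'view']
{'time_s': 0.1, 'q': array([ 5.85409543e+01,  2.18369735e+01,  7.43779789e+01,  8.02220342e-04,
        8.38583817e+01, -1.23355111e+01]), 'qvel': array([ 0.10699177,  0.01050365, -0.14784578,  0.01588271,  0.0996124 ,
       -0.00967162]), 'joint_efforts': array([ 4.85161057e-03, -4.49214864e+01, -2.31657851e+01, -8.73275962e-05,
        3.62209365e-03,  4.31638648e-05]), 'position': array([0.18005544, 0.51944583, 0.24778929]), 'tool_rot': array([[-9.44813835e-01,  3.27607014e-01, -6.79851092e-04],
       [ 3.27607593e-01,  9.44813256e-01, -1.08452393e-03],
       [ 2.87034678e-04, -1.24739759e-03, -9.99999181e-01]]), 'ft_force': array([-0.0045227 , -1.27622798, -0.22977834]), 'wrist_torque': array([ 0.04175153, -0.00177549,  0.01299442]), 'grip_width': 0.08535323172296541}
```

View pics/top0.png

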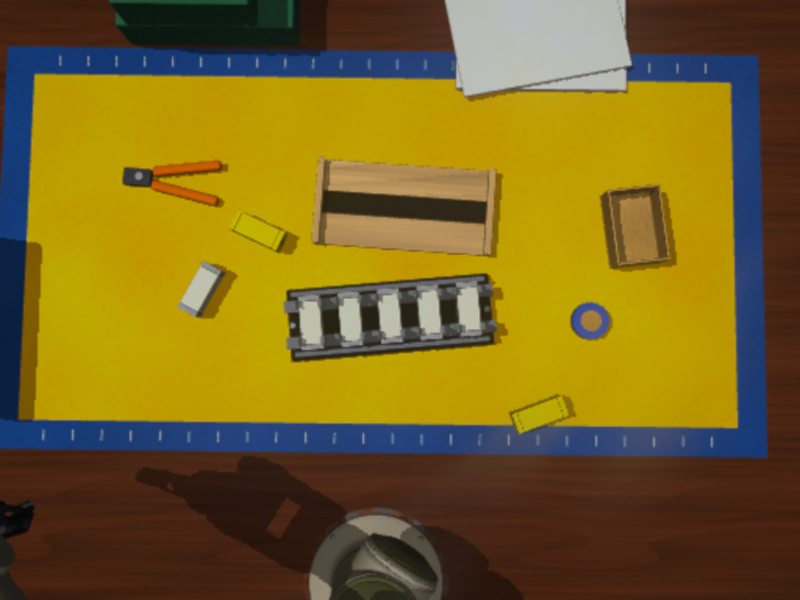

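View pics/scene0.png

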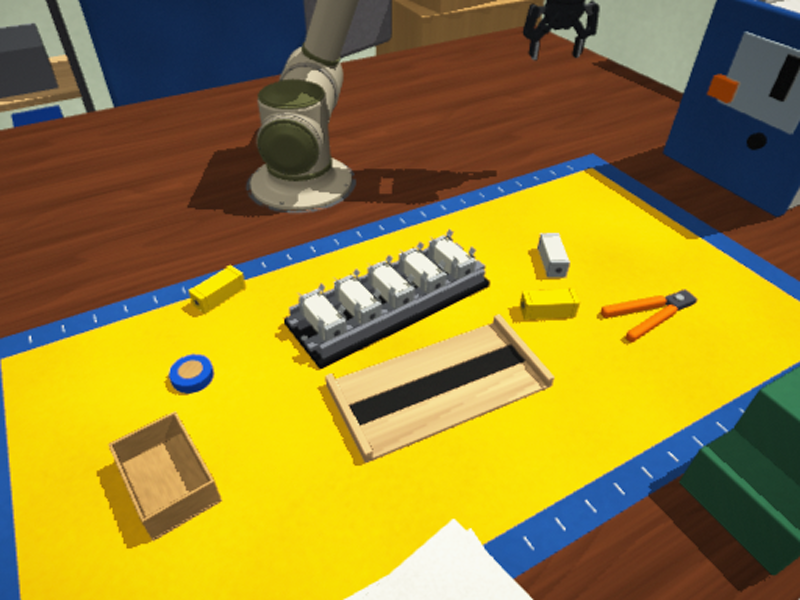

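Top view (×1.56): all five seats are filled, loose white link at about (202,289), and two yellow decoys at (258,231) and (540,413), so six links. Next I'll take enlarged crops to measure.

```bash
python3 - <<'E'
from rig import eyes
import cv2,numpy as np
ims=np.mean([eyes.get_image("top").astype(float) for _ in range(3)],0).astype(np.uint8)
cv2.imwrite("pics/topraw.png",ims[:,:,::-1])
s=eyes.get_image("scene");cv2.imwrite("pics/sceneraw.png",s[:,:,::-1])
def crop(im,x0,y0,x1,y1,k,n):
    c=cv2.resize(im[y0:y1,x0:x1,::-1],None,fx=k,fy=k,interpolation=cv2.INTER_CUBIC)
    for x in range(-(-x0//10)*10,x1,10): cv2.putText(c,str(x),(int((x-x0+.5)*k),8),0,.3,(255,255,255),1);cv2.line(c,(int((x-x0+.5)*k),10),(int((x-x0+.5)*k),14),(255,255,255),1)
    for y in range(-(-y0//10)*10,y1,10): cv2.putText(c,str(y),(0,int((y-y0+.5)*k)),0,.3,(255,255,255),1);cv2.line(c,(20,int((y-y0+.5)*k)),(24,int((y-y0+.5)*k)),(255,255,255),1)
    cv2.imwrite(f"pics/{n}.png",c)
crop(ims,178,95,324,235,4.2,"c1") if False else crop(ims,176,96,326,236,4.2,"c1")
crop(ims,105,150,165,210,8,"c2")
E
```

```text
(no output)
```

View pics/c1.png

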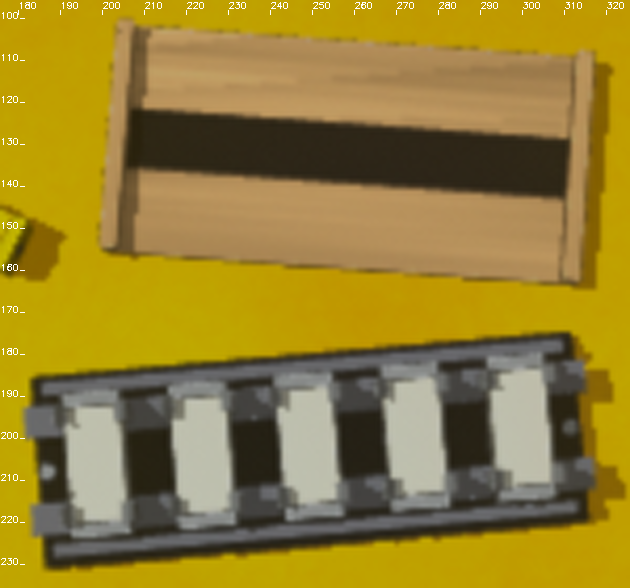

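View pics/c2.png

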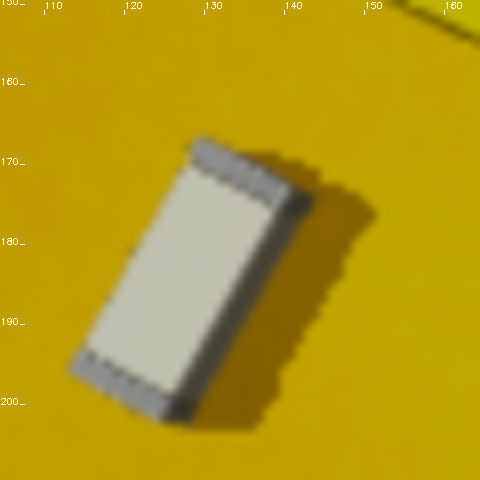

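c1 (4.2× crop, origin 176,96): tray wall corners at crop (118,19), (594,52), (579,285) and (103,250). Strip links lie between (63,397) and (555,497). c2 (8× crop): loose link's top corners at about (200,136), (294,186), (163,421), (69,369). Now fitting poses.

```bash
cat > h.py <<'E'
import numpy as np,cv2
from scipy.optimize import least_squares
from rig import readout,eyes,env
def proj(n,P):
    m=eyes.camera_model(n);P=np.atleast_2d(P);c=P@m["view"][:3,:3].T+m["view"][:3,3]
    u=np.c_[c[:,0]/-c[:,2],-c[:,1]/-c[:,2],np.ones(len(c))]@m["mtx"].T
    return u[:,:2]
def place(p,L):  # p=x,y,yaw(deg)
    a=np.deg2rad(p[2]);c,s=np.cos(a),np.sin(a);L=np.atleast_2d(np.asarray(L,float))
    return np.c_[p[0]+c*L[:,0]-s*L[:,1],p[1]+s*L[:,0]+c*L[:,1],L[:,2]]
def fit(L,uv,p0,n="top"):
    r=least_squares(lambda p:(proj(n,place(p,L))-uv).ravel(),p0,x_scale=[.01,.01,1],loss="soft_l1",f_scale=.5)
    return r.x,np.sqrt(np.mean(r.fun**2))
def overlay(n,polys,box,k,fn,im=None):
    im=eyes.get_image(n) if im is None else im
    x0,y0,x1,y1=box;c=cv2.resize(im[y0:y1,x0:x1,::-1],None,fx=k,fy=k,interpolation=cv2.INTER_CUBIC)
    for P in polys:
        q=(proj(n,P)-[x0-.5,y0-.5])*k
        cv2.polylines(c,[np.int32(np.round(q*8))],True,(0,0,255),1,cv2.LINE_AA,3)
    cv2.imwrite(fn,c)
def rect(hx,hy,z,cx=0,cy=0): return np.array([[cx+sx*hx,cy+sy*hy,z] for sx,sy in((1,1),(1,-1),(-1,-1),(-1,1))])
def state():
    o=readout.observe();return o
E
python3 - <<'E'
from h import *
px=lambda a,k,o:np.array(a,float)/k-.5+o
tray=rect(.075,.155,.024); tp,e=fit(tray,px([(118,19),(594,52),(579,285),(103,250)],4.2,[176,96]),[.5,-.05,0]);print("tray",tp.round(4),e)
L=[];U=[]
pts=[[(63,397),(118,391),(130,530),(72,538)],[(168,387),(225,383),(236,520),(180,528)],[(275,378),(331,374),(343,514),(287,520)],[(382,369),(438,364),(449,505),(394,512)],[(488,358),(544,353),(555,497),(500,503)]]
for y,p in zip((.132,.066,0,-.066,-.132),pts): L.append(rect(.045,.018,.062,0,y));U+=p
sp,e=fit(np.vstack(L),px(U,4.2,[176,96]),[.35,-.03,0]);print("strip",sp.round(4),e)
lp,e=fit(rect(.045,.018,.036),px([(200,136),(294,186),(163,421),(69,369)],8,[105,150]),[.4,.25,-25]);print("loose",lp.round(4),e)
m=eyes.camera_model("top");print("cam",-m["view"][:3,:3].T@m["view"][:3,3])
np.savez("poses.npz",tray=tp,strip=sp,loose=lp)
polys=[place(tp,tray),place(tp,rect(.02,.143,.008)),place(sp,rect(.062,.175,.0))]+[place(sp,l) for l in L]+[place(lp,rect(.045,.018,.036))]
t=cv2.imread("pics/topraw.png")[:,:,::-1];s=cv2.imread("pics/sceneraw.png")[:,:,::-1]
overlay("top",polys,(105,96,326,236),3.6,"pics/ov_t.png",t)
overlay("scene",polys,(175,140,385,300),3.7,"pics/ov_s.png",s)
E
```

```text
tray [ 0.6403 -0.0409 -3.3654] 0.5026648760356611
strip [ 0.448  -0.0187  5.561 ] 0.4482646260991156
loose [  0.4919   0.3054 -27.5682] 0.20914667040815976
cam [ 0.38002831 -0.03136115  1.29526105]
```

View pics/ov_t.png

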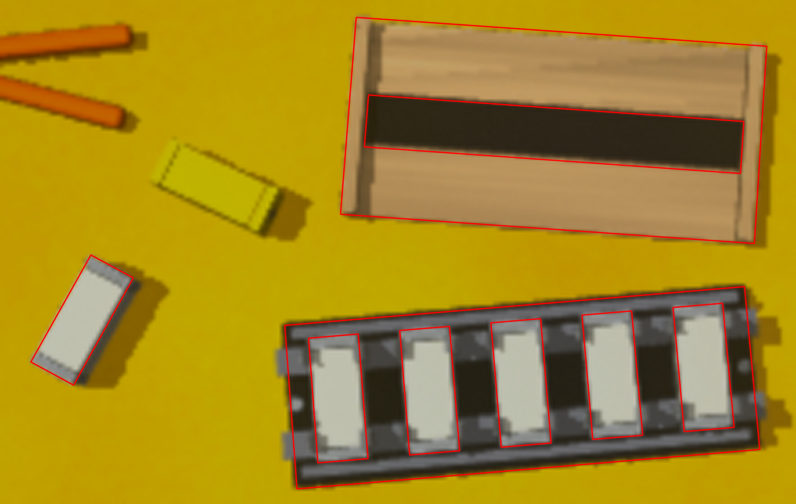

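View pics/ov_s.png

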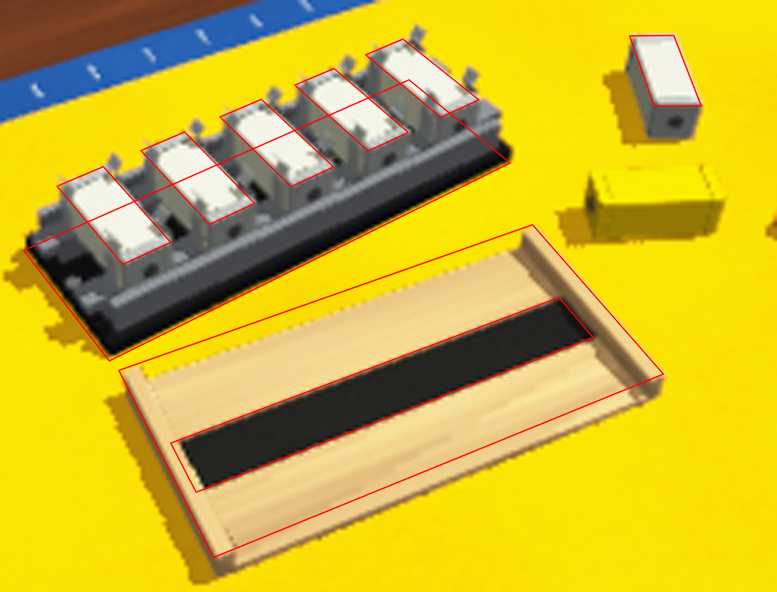

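The fits match both views to about 1 px. I'll take the loose link first, since it may get knocked aside.

```bash
cat >> h.py <<'E'
def yaw(R): return np.degrees(np.arctan2(R[1,0],R[0,0]))
def wrap(a): return (a+180)%360-180
def plan(wps,start=None):
    """wps: (x,y,z,yaw); prints tool-frame turn rz (done first) and shift dx,dy,dz in mm for each leg"""
    if start is None:
        o=readout.observe();start=(*o["position"],yaw(o["tool_rot"]));R=o["tool_rot"]
        print("t",round(o["time_s"],1),"at",np.round(start,4),"tilt mrad",np.round(R[:2,2]*1e3,1),"w",round(o["grip_width"]*1e3,1),"F",o["ft_force"].round(1))
    for w in wps:
        d=(np.array(w[:3])-start[:3])*1e3;a=np.deg2rad(w[3]);c,s=np.cos(a),np.sin(a)
        print("turn rz %.1f  shift %.1f %.1f %.1f"%(-wrap(w[3]-start[3]),c*d[0]+s*d[1],s*d[0]-c*d[1],-d[2]));start=w
P=dict(np.load("poses.npz")) if __import__("os").path.exists("poses.npz") else {}
E
python3 - <<'E'
from h import *
l=P["loose"];t=P["tray"]
plan([(l[0],l[1],.12,l[2]+180),(l[0],l[1],.021,l[2]+180),(l[0],l[1],.13,t[2]+90),(t[0],t[1],.13,t[2]+90),(t[0],t[1],.0295,t[2]+90)])
E
```

```text
t 0.3 at [  0.1801   0.5196   0.2481 160.8743] tilt mrad [-0.3 -0.4] w 85.1 F [0.5 0.2 0.5]
turn rz 8.4  shift -375.4 -45.6 128.1
turn rz -0.0  shift 0.0 0.0 99.0
turn rz 65.8  shift 0.0 0.0 -109.0
turn rz -0.0  shift -337.0 168.5 -0.0
turn rz -0.0  shift 0.0 0.0 100.5
```

Call:
arm_command:
  rows: "0 0 0 0 0 0 4.2; 0 0 0 0 0 0 4.2; 0 -31.3 -3.8 10.7 0 0 0; 0 -31.3 -3.8 10.7 0 0 0; 0 -31.3 -3.8 10.7 0 0 0"
  squeeze: 80

```text
time_s: 0.72
position: [0.2587, 0.4655, 0.2159]
tool_rot: [[-0.887, 0.461, 0.0], [0.461, 0.887, 0.0], [-0.0, 0.0, -1.0]]
ft_force: [0.0, 0.5, -0.5]
grip_width: 0.0857
```

Call:
arm_command:
  rows: "0 -31.3 -3.8 10.7 0 0 0; 0 -31.3 -3.8 10.7 0 0 0; 0 -31.3 -3.8 10.7 0 0 0; 0 -31.3 -3.8 10.7 0 0 0; 0 -31.3 -3.8 10.7 0 0 0"

```text
time_s: 1.13
position: [0.3893, 0.3759, 0.1623]
tool_rot: [[-0.887, 0.462, 0.0], [0.462, 0.887, 0.0], [-0.0, 0.0, -1.0]]
ft_force: [0.7, -0.5, 0.3]
grip_width: 0.0852
```

Call:
arm_command:
  rows: "0 -31.3 -3.8 10.7 0 0 0; 0 -31.3 -3.8 10.7 0 0 0; 0 -31.1 -3.8 10.4 0 0 0; 0 0 0 0 0 0 0; 0 0 0 0 0 0 0"

```text
time_s: 1.55
position: [0.4667, 0.3226, 0.1302]
tool_rot: [[-0.886, 0.464, -0.001], [0.464, 0.886, -0.0], [0.001, -0.001, -1.0]]
ft_force: [-0.1, -0.1, 0.5]
grip_width: 0.0856
```

```bash
python3 - <<'E'
from h import *
l=P["loose"]
overlay("top",[place(l,rect(.045,.018,.036))],(100,140,180,220),6,"pics/v1.png")
plan([(l[0],l[1],.12,l[2]+180),(l[0],l[1],.021,l[2]+180)])
E
```

```text
t 1.6 at [4.659000e-01 3.234000e-01 1.308000e-01 1.524237e+02] tilt mrad [-0.7 -0.1] w 85.5 F [-0.7  0.8  0.1]
turn rz -0.0  shift -31.4 -3.9 10.8
turn rz -0.0  shift 0.0 0.0 99.0
```

View pics/v1.png

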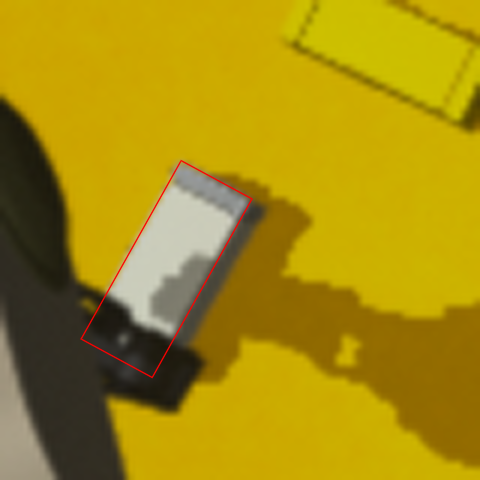

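The link still matches the outline; the tool is 31 mm short, with one row clipped. Correct and descend.

Call:
arm_command:
  rows: "0 -16 -2 5.4 0 0 0; 0 -15.4 -1.9 5.4 0 0 0; 0 0 0 25 0 0 0; 0 0 0 25 0 0 0; 0 0 0 0 0 0 0"

```text
time_s: 2.02
position: [0.4906, 0.3045, 0.066]
tool_rot: [[-0.887, 0.462, -0.007], [0.462, 0.887, -0.003], [0.005, -0.006, -1.0]]
ft_force: [-1.0, -0.1, -1.1]
grip_width: 0.0853
```

```bash
python3 - <<'E'
from h import *
l=P["loose"]
plan([(l[0],l[1],.021,l[2]+180)])
E
```

```text
t 2.0 at [4.906000e-01 3.045000e-01 6.600000e-02 1.524715e+02] tilt mrad [-6.9 -2.7] w 85.3 F [-1.  -0.1 -1.1]
turn rz 0.0  shift -0.7 1.5 45.0
```

Call:
arm_command:
  rows: "0 0 0 20 0 0 0; 0 0 0 20 0 0 0; 0 0 0 5 0 0 0; 0 0 0 0 0 0 0; 0 0 0 0 0 0 0"

```text
time_s: 2.43
position: [0.4926, 0.3058, 0.0262]
tool_rot: [[-0.887, 0.462, 0.001], [0.462, 0.887, 0.0], [-0.001, 0.001, -1.0]]
ft_force: [-0.0, 0.5, 0.8]
grip_width: 0.0854
```

```bash
python3 - <<'E'
from h import *
l=P["loose"]
plan([(l[0],l[1],.021,l[2]+180)])
E
```

```text
t 2.4 at [4.92600e-01 3.05800e-01 2.62000e-02 1.52492e+02] tilt mrad [1.2 0.4] w 85.4 F [-0.   0.5  0.8]
turn rz 0.1  shift 0.5 -0.7 5.2
```

Call:
arm_command:
  rows: "0 0 0 4.5 0 0 0; 0 0 0 0 0 0 0; 1 0 0 0 0 0 0; 1 0 0 0 0 0 0; 1 0 0 0 0 0 0"
  squeeze: 80

```text
time_s: 2.85
position: [0.4922, 0.3056, 0.021]
tool_rot: [[-0.887, 0.462, 0.001], [0.462, 0.887, 0.0], [-0.0, 0.0, -1.0]]
ft_force: [-0.1, 0.5, 0.4]
grip_width: 0.0518
```

Call:
arm_command:
  rows: "1 0 0 0 0 0 0; 1 0 0 0 0 0 0; 1 0 0 0 0 0 0; 1 0 0 0 0 0 0; 1 0 0 0 0 0 0"

```text
time_s: 3.27
position: [0.4923, 0.3057, 0.0211]
tool_rot: [[-0.887, 0.462, 0.001], [0.462, 0.887, 0.0], [-0.001, 0.001, -1.0]]
ft_force: [-0.3, -0.5, 6.2]
grip_width: 0.0348
```

Call:
arm_command:
  rows: "1 0 0 -10 0 0 0; 1 0 0 -15 0 0 6; 1 0 0 -15 0 0 6; 1 0 0 -15 0 0 6; 1 0 0 -15 0 0 6"

```text
time_s: 3.68
position: [0.4917, 0.3054, 0.0914]
tool_rot: [[-0.618, 0.786, -0.001], [0.786, 0.618, -0.0], [0.0, -0.001, -1.0]]
ft_force: [-0.4, 0.7, -2.7]
grip_width: 0.0348
```

Call:
arm_command:
  rows: "1 0 0 -15 0 0 6; 1 0 0 -15 0 0 6; 1 0 0 -10 0 0 6; 1 0 0 0 0 0 6; 1 0 0 0 0 0 6"

```text
time_s: 4.1
position: [0.4919, 0.3055, 0.1314]
tool_rot: [[-0.142, 0.99, 0.0], [0.99, 0.142, 0.0], [0.0, 0.0, -1.0]]
ft_force: [-0.5, 0.3, -3.3]
grip_width: 0.0346
```

Call:
arm_command:
  rows: "1 0 0 0 0 0 6; 1 0 0 0 0 0 5.8; 1 0 0 0 0 0 0; 1 -13 6.5 0 0 0 0; 1 -26 13 0 0 0 0"

```text
time_s: 4.52
position: [0.5081, 0.2669, 0.1306]
tool_rot: [[0.051, 0.999, -0.001], [0.999, -0.051, 0.0], [0.0, -0.001, -1.0]]
ft_force: [-0.2, -0.3, -2.6]
grip_width: 0.035
```

Call:
arm_command:
  rows: "1 -26 13 0 0 0 0; 1 -26 13 0 0 0 0; 1 -26 13 0 0 0 0; 1 -26 13 0 0 0 0; 1 -26 13 0 0 0 0"

```text
time_s: 4.93
position: [0.5667, 0.1306, 0.1306]
tool_rot: [[0.054, 0.999, -0.001], [0.999, -0.054, -0.0], [-0.0, -0.001, -1.0]]
ft_force: [0.6, -0.9, -2.3]
grip_width: 0.0348
```

Call:
arm_command:
  rows: "1 -26 13 0 0 0 0; 1 -26 13 0 0 0 0; 1 -26 13 0 0 0 0; 1 -26 13 0 0 0 0; 1 -26 13 0 0 0 0"

```text
time_s: 5.35
position: [0.624, -0.003, 0.1306]
tool_rot: [[0.055, 0.999, -0.001], [0.999, -0.055, 0.0], [0.0, -0.001, -1.0]]
ft_force: [0.8, 0.9, -2.7]
grip_width: 0.035
```

Call:
arm_command:
  rows: "1 -26 13 0 0 0 0; 1 -12 6 0 0 0 0; 1 0 0 0 0 0 0; 1 0 0 0 0 0 0; 1 0 0 0 0 0 0"

```text
time_s: 5.77
position: [0.6402, -0.0395, 0.1305]
tool_rot: [[0.056, 0.998, -0.001], [0.998, -0.056, 0.001], [0.001, -0.001, -1.0]]
ft_force: [-0.4, 1.0, -2.9]
grip_width: 0.0345
```

```bash
python3 - <<'E'
from h import *
t=P["tray"]
plan([(t[0],t[1],.13,t[2]+90),(t[0],t[1],.0295,t[2]+90)])
E
```

```text
t 5.8 at [ 6.40200e-01 -3.95000e-02  1.30500e-01  8.67874e+01] tilt mrad [-1.   0.6] w 34.5 F [-0.4  1.  -2.9]
turn rz 0.2  shift -1.4 0.2 0.5
turn rz -0.0  shift 0.0 0.0 100.5
```

Call:
arm_command:
  rows: "1 -1.4 0.2 10 0 0 0.2; 1 0 0 20 0 0 0; 1 0 0 20 0 0 0; 1 0 0 20 0 0 0; 1 0 0 15 0 0 0"

```text
time_s: 6.18
position: [0.6398, -0.0407, 0.0434]
tool_rot: [[0.06, 0.998, -0.002], [0.998, -0.06, 0.001], [0.001, -0.002, -1.0]]
ft_force: [-0.1, 0.0, -2.9]
grip_width: 0.035
```

Call:
arm_command:
  rows: "1 0 0 7 0 0 0; 1 0 0 4 0 0 0; 1 0 0 2 0 0 0; 1 0 0 2 0 0 0; 1 0 0 0 0 0 0"

```text
time_s: 6.6
position: [0.6411, -0.0419, 0.0311]
tool_rot: [[0.061, 0.998, 0.001], [0.998, -0.061, -0.0], [-0.0, 0.001, -1.0]]
ft_force: [-0.2, 0.4, -2.0]
grip_width: 0.0351
```

Call:
arm_command:
  rows: "1 0 0 1 0 0 0; 1 0 0 1 0 0 0; 1 0 0 0 0 0 0"

```text
time_s: 6.85
position: [0.6411, -0.0421, 0.0291]
tool_rot: [[0.062, 0.998, 0.001], [0.998, -0.062, -0.0], [-0.0, 0.001, -1.0]]
ft_force: [1.2, -0.0, -1.3]
grip_width: 0.035
```

Call:
arm_command:
  rows: "1 0 0 0.5 0 0 0; 0.3 0 0 0 0 0 0; 0.3 0 0 0 0 0 0; 0.3 0 0 0 0 0 0; 0.3 0 0 0 0 0 0"

```text
time_s: 7.27
position: [0.6409, -0.0421, 0.0281]
tool_rot: [[0.061, 0.998, 0.0], [0.998, -0.061, -0.0], [0.0, 0.0, -1.0]]
ft_force: [0.2, -0.5, -0.5]
grip_width: 0.0599
```

Call:
arm_command:
  rows: "0.3 0 0 -20 0 0 0; 0.3 0 0 -30 0 0 0; 0.3 0 0 -30 0 0 0; 0.3 0 0 -25 0 0 0; 0.3 0 0 0 0 0 0"

```text
time_s: 7.68
position: [0.6428, -0.0425, 0.1388]
tool_rot: [[0.061, 0.998, 0.009], [0.998, -0.061, -0.002], [-0.002, 0.009, -1.0]]
ft_force: [0.6, 0.6, 0.1]
grip_width: 0.0597
```

```bash
python3 - <<'E'
from h import *
s=P["strip"]
y=P["tray"]
for k in(.132,.066): print(place(s,[0,k,0]).round(4))
p=place(s,[0,.132,0])[0]
# move away a little in world +... tool shift
plan([(.5,p[1],.16,y[2]+90),(p[0],p[1],.16,s[2])])
E
```

```text
[[0.4352 0.1127 0.    ]]
[[0.4416 0.047  0.    ]]
t 7.7 at [ 6.42800e-01 -4.25000e-02  1.38800e-01  8.64832e+01] tilt mrad [ 9.2 -2.4] w 59.7 F [0.6 0.6 0.1]
turn rz -0.2  shift 146.5 -151.7 -21.2
turn rz 81.1  shift -64.5 -6.3 -0.0
```

Call:
arm_command:
  rows: "0.4 12.2 -12.7 -7 0 0 0; 0.4 24.4 -25.3 -7 0 0 0; 0.4 24.4 -25.3 -7 0 0 0; 0.4 24.4 -25.3 0 0 0 0; 0.4 24.4 -25.3 0 0 0 0"

```text
time_s: 8.1
position: [0.5326, 0.0755, 0.154]
tool_rot: [[0.062, 0.998, 0.0], [0.998, -0.062, 0.0], [0.0, 0.0, -1.0]]
ft_force: [-0.2, 1.4, 0.5]
grip_width: 0.0514
```

Call:
arm_command:
  rows: "0.4 24.4 -25.3 0 0 0 0; 0.4 12.3 -12.5 0 0 0 0; 0.4 0 0 0 0 0 7; 0.4 0 0 0 0 0 7; 0.4 0 0 0 0 0 7"

```text
time_s: 8.52
position: [0.4981, 0.1139, 0.1538]
tool_rot: [[0.42, 0.908, -0.0], [0.908, -0.42, -0.0], [-0.0, -0.0, -1.0]]
ft_force: [0.3, -0.5, -0.4]
grip_width: 0.0511
```

Call:
arm_command:
  rows: "0.4 0 0 0 0 0 7; 0.4 0 0 0 0 0 7; 0.4 0 0 0 0 0 7; 0.4 0 0 0 0 0 7; 0.4 0 0 0 0 0 7"

```text
time_s: 8.93
position: [0.4983, 0.1135, 0.1537]
tool_rot: [[0.865, 0.502, -0.001], [0.502, -0.865, 0.0], [-0.001, -0.0, -1.0]]
ft_force: [-0.1, 1.4, -1.1]
grip_width: 0.0515
```

Call:
arm_command:
  rows: "0.4 0 0 0 0 0 7; 0.4 0 0 0 0 0 7; 0.4 0 0 0 0 0 7; 0.4 0 0 0 0 0 4.1; 0.4 0 0 0 0 0 0"

```text
time_s: 9.35
position: [0.4983, 0.1135, 0.1537]
tool_rot: [[0.996, 0.091, -0.001], [0.091, -0.996, 0.0], [-0.001, -0.0, -1.0]]
ft_force: [-0.3, -0.5, -0.0]
grip_width: 0.0514
```

```bash
python3 - <<'E'
from h import *
s=P["strip"];t=P["tray"]
p=place(s,[0,.132,0])[0]
plan([(p[0],p[1],.16,s[2]),(p[0],p[1],.047,s[2])])
q=np.r_[place(t,[0,0,0])[0][:2],t[2]+90]
overlay("top",[place(q,rect(.045,.018,.044)),place(t,rect(.02,.143,.008)),place(t,rect(.075,.155,.024))],(190,90,324,176),5.9,"pics/v2.png")
E
```

```text
t 9.3 at [0.4983 0.1135 0.1537 5.2294] tilt mrad [-0.6  0. ] w 51.4 F [-0.3 -0.5 -0. ]
turn rz -0.3  shift -62.8 -5.3 -6.3
turn rz -0.0  shift 0.0 0.0 113.0
```

View pics/v2.png

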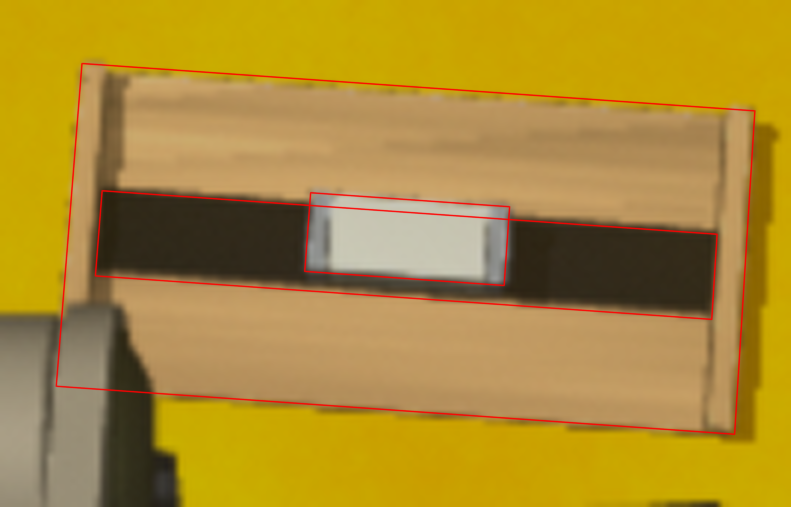

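The first link lies centred on the band, within about 1 mm of plan (crop 309–508 against a drawn 306–508). Next, the link at seat y=+132.

Call:
arm_command:
  rows: "0.4 -10 -1 0 0 0 -0.3; 0.4 -20 -2 0 0 0 0; 0.4 -20 -2 0 0 0 0; 0.4 -12.8 -0.3 0 0 0 0; 0.4 0 0 0 0 0 0"

```text
time_s: 9.82
position: [0.4332, 0.1128, 0.154]
tool_rot: [[0.995, 0.102, -0.002], [0.102, -0.995, 0.0], [-0.002, -0.0, -1.0]]
ft_force: [-0.1, 0.2, -0.0]
grip_width: 0.0512
```

Call:
arm_command:
  rows: "0.4 0 0 10 0 0 0; 0.4 0 0 20 0 0 0; 0.4 0 0 10 0 0 0; 0.4 0 0 0 0 0 0; 0.4 0 0 0 0 0 0"

```text
time_s: 10.23
position: [0.436, 0.1126, 0.114]
tool_rot: [[0.995, 0.1, -0.001], [0.1, -0.995, -0.0], [-0.001, -0.0, -1.0]]
ft_force: [0.5, -0.1, 0.6]
grip_width: 0.0515
```

```bash
python3 - <<'E'
from h import *
s=P["strip"]
p=place(s,[0,.132,0])[0]
plan([(p[0],p[1],.047,s[2])])
E
```

```text
t 10.2 at [0.436  0.1126 0.114  5.739 ] tilt mrad [-0.5 -0. ] w 51.5 F [ 0.5 -0.1  0.6]
turn rz 0.2  shift -0.7 -0.2 67.0
```

Call:
arm_command:
  rows: "0.4 -0.7 -0.2 10 0 0 0.2; 0.4 0 0 18 0 0 0; 0.4 0 0 18 0 0 0; 0.4 0 0 12 0 0 0; 0.4 0 0 6 0 0 0"

```text
time_s: 10.65
position: [0.4351, 0.1127, 0.0496]
tool_rot: [[0.995, 0.096, -0.0], [0.096, -0.995, 0.0], [-0.0, -0.0, -1.0]]
ft_force: [0.3, -0.2, -0.7]
grip_width: 0.0512
```

Call:
arm_command:
  rows: "0.4 0 0 3 0 0 0; 0.4 0 0 0 0 0 0; 1 0 0 0 0 0 0; 1 0 0 0 0 0 0; 1 0 0 0 0 0 0"

```text
time_s: 11.07
position: [0.4353, 0.1128, 0.0481]
tool_rot: [[0.995, 0.096, 0.002], [0.096, -0.995, -0.0], [0.002, 0.0, -1.0]]
ft_force: [-1.9, 1.2, 5.6]
grip_width: 0.0346
```

Call:
arm_command:
  rows: "1 0 0 0 0 0 0; 1 0 0 0 0 0 0; 1 0 0 0 0 0 0"

```text
time_s: 11.32
position: [0.4353, 0.1128, 0.0481]
tool_rot: [[0.995, 0.096, 0.002], [0.096, -0.995, -0.0], [0.002, 0.0, -1.0]]
ft_force: [0.0, -0.2, 6.9]
grip_width: 0.035
```

Call:
arm_command:
  rows: "1 0 0 -3 0 0 0; 1 0 0 -4 0 0 0; 1 0 0 -5 0 0 0; 1 0 0 -8 0 0 0; 1 0 0 -10 0 0 0"

```text
time_s: 11.73
position: [0.4343, 0.1127, 0.0776]
tool_rot: [[0.995, 0.095, -0.001], [0.095, -0.995, -0.0], [-0.001, -0.0, -1.0]]
ft_force: [0.9, -0.2, -5.4]
grip_width: 0.035
```

Call:
arm_command:
  rows: "1 0 0 -15 0 0 0; 1 0 0 -20 0 0 0; 1 0 0 -20 0 0 0; 1 0 0 -10 0 0 0; 1 0 0 0 0 0 0"

```text
time_s: 12.15
position: [0.4357, 0.1128, 0.1449]
tool_rot: [[0.995, 0.096, 0.005], [0.096, -0.995, -0.0], [0.005, 0.001, -1.0]]
ft_force: [0.4, 0.6, -2.3]
grip_width: 0.0348
```

```bash
python3 - <<'E'
from h import *
s=P["strip"];t=P["tray"]
p=place(t,[0,.093,0])[0]
a=P["tray"][2]+90
o=readout.observe()["position"]
plan([(o[0],o[1],.15,a),(p[0],p[1],.15,a),(p[0],p[1],.0308,a)])
E
```

```text
t 12.2 at [0.4357 0.1128 0.1449 5.4814] tilt mrad [ 5.5 -0.1] w 34.8 F [ 0.4  0.6 -2.3]
turn rz -81.2  shift 0.0 0.0 -5.1
turn rz -0.0  shift -48.4 213.3 -0.0
turn rz -0.0  shift 0.0 0.0 119.2
```

Call:
arm_command:
  rows: "1 0 0 -2 0 0 -7; 1 0 0 -2 0 0 -7; 1 0 0 -1 0 0 -7; 1 0 0 0 0 0 -7; 1 0 0 0 0 0 -7"

```text
time_s: 12.57
position: [0.4344, 0.1127, 0.1469]
tool_rot: [[0.757, 0.654, -0.001], [0.654, -0.757, -0.0], [-0.001, -0.0, -1.0]]
ft_force: [0.1, -0.0, -3.0]
grip_width: 0.0352
```

Call:
arm_command:
  rows: "1 0 0 0 0 0 -7; 1 0 0 0 0 0 -7; 1 0 0 0 0 0 -7; 1 0 0 0 0 0 -7; 1 0 0 0 0 0 -7"

```text
time_s: 12.98
position: [0.4344, 0.1127, 0.1468]
tool_rot: [[0.245, 0.97, -0.001], [0.97, -0.245, -0.0], [-0.0, -0.001, -1.0]]
ft_force: [-0.5, 0.6, -1.8]
grip_width: 0.0351
```

Call:
arm_command:
  rows: "1 0 0 0 0 0 -7; 1 0 0 0 0 0 -4.2; 1 0 0 0 0 0 0; 1 -3 13.3 0 0 0 0; 1 -5.7 25 0 0 0 0"

```text
time_s: 13.4
position: [0.4708, 0.1024, 0.147]
tool_rot: [[0.06, 0.998, -0.002], [0.998, -0.06, 0.0], [0.0, -0.002, -1.0]]
ft_force: [0.1, 0.6, -2.5]
grip_width: 0.0348
```

Call:
arm_command:
  rows: "1 -5.7 25 0 0 0 0; 1 -5.7 25 0 0 0 0; 1 -5.7 25 0 0 0 0; 1 -5.7 25 0 0 0 0; 1 -5.7 25 0 0 0 0"

```text
time_s: 13.82
position: [0.5964, 0.0657, 0.1466]
tool_rot: [[0.061, 0.998, -0.001], [0.998, -0.061, 0.0], [0.0, -0.001, -1.0]]
ft_force: [-0.1, 0.1, -3.1]
grip_width: 0.035
```

Call:
arm_command:
  rows: "1 -5.7 25 0 0 0 0; 1 -5.7 25 0 0 0 0; 1 0 0 0 0 0 0; 1 0 0 0 0 0 0; 1 0 0 0 0 0 0"

```text
time_s: 14.23
position: [0.6441, 0.0521, 0.1465]
tool_rot: [[0.059, 0.998, -0.002], [0.998, -0.059, 0.0], [0.0, -0.002, -1.0]]
ft_force: [0.5, 0.7, -2.0]
grip_width: 0.0348
```

```bash
python3 - <<'E'
from h import *
t=P["tray"]
p=place(t,[0,.093,0])[0]
a=P["tray"][2]+90
plan([(p[0],p[1],.06,a),(p[0],p[1],.0308,a)])
E
```

```text
t 14.2 at [6.44100e-01 5.21000e-02 1.46500e-01 8.65935e+01] tilt mrad [-1.7  0.2] w 34.8 F [ 0.5  0.7 -2. ]
turn rz -0.0  shift -0.0 1.7 86.5
turn rz -0.0  shift 0.0 0.0 29.2
```

Call:
arm_command:
  rows: "1 0 1.7 16 0 0 0; 1 0 0 25 0 0 0; 1 0 0 25 0 0 0; 1 0 0 20 0 0 0; 1 0 0 12 0 0 0"

```text
time_s: 14.65
position: [0.6447, 0.0523, 0.047]
tool_rot: [[0.058, 0.998, -0.004], [0.998, -0.058, 0.0], [0.0, -0.004, -1.0]]
ft_force: [0.0, -0.2, -3.0]
grip_width: 0.0351
```

Call:
arm_command:
  rows: "1 0 0 8 0 0 0; 1 0 0 5 0 0 0; 1 0 0 3 0 0 0; 1 0 0 0 0 0 0; 1 0 0 0 0 0 0"

```text
time_s: 15.07
position: [0.6469, 0.0518, 0.034]
tool_rot: [[0.058, 0.998, 0.001], [0.998, -0.058, -0.0], [-0.0, 0.001, -1.0]]
ft_force: [-0.4, 0.0, -0.9]
grip_width: 0.0351
```

```bash
python3 - <<'E'
from h import *
t=P["tray"]
p=place(t,[0,.093,0])[0]
a=P["tray"][2]+90
plan([(p[0],p[1],.0303,a)])
E
```

```text
t 15.1 at [6.46900e-01 5.18000e-02 3.40000e-02 8.66712e+01] tilt mrad [ 1.4 -0.1] w 35.1 F [-0.4  0.  -0.9]
turn rz 0.0  shift 0.1 -1.1 3.7
```

Call:
arm_command:
  rows: "1 0 -1.1 0 0 0 0; 1 0 0 1.5 0 0 0; 1 0 0 1.5 0 0 0; 1 0 0 0 0 0 0; 1 0 0 0 0 0 0"

```text
time_s: 15.48
position: [0.6455, 0.0518, 0.0302]
tool_rot: [[0.058, 0.998, 0.0], [0.998, -0.058, 0.0], [0.0, 0.0, -1.0]]
ft_force: [-0.1, 0.5, -1.1]
grip_width: 0.0349
```

Call:
arm_command:
  rows: "1 0 0 0.6 0 0 0; 1 0 0 0 0 0 0"

```text
time_s: 15.65
position: [0.6455, 0.0518, 0.0302]
tool_rot: [[0.058, 0.998, 0.001], [0.998, -0.058, -0.0], [-0.0, 0.001, -1.0]]
ft_force: [-1.2, 0.4, 4.4]
grip_width: 0.0351
```

Call:
arm_command:
  rows: "0.3 0 0 0 0 0 0; 0.3 0 0 0 0 0 0; 0.3 0 0 0 0 0 0; 0.3 0 0 0 0 0 0; 0.3 0 0 -15 0 0 0"

```text
time_s: 16.07
position: [0.6441, 0.0519, 0.042]
tool_rot: [[0.058, 0.998, -0.005], [0.998, -0.058, 0.001], [0.0, -0.005, -1.0]]
ft_force: [0.0, 0.2, -0.3]
grip_width: 0.0596
```

Call:
arm_command:
  rows: "0.3 0 0 -30 0 0 0; 0.3 0 0 -35 0 0 0; 0.3 0 0 -35 0 0 0; 0.3 0 0 0 0 0 0; 0.4 0 0 0 0 0 0"

```text
time_s: 16.48
position: [0.6462, 0.0518, 0.1466]
tool_rot: [[0.058, 0.998, 0.004], [0.998, -0.058, -0.0], [-0.0, 0.004, -1.0]]
ft_force: [0.2, 0.1, -0.9]
grip_width: 0.0512
```

```bash
python3 - <<'E'
from h import *
s=P["strip"];p=place(s,[0,.066,0])[0];o=readout.observe()
plan([(p[0],p[1],o["position"][2],yaw(o["tool_rot"])),(p[0],p[1],.115,s[2])])
E
```

```text
t 16.5 at [6.46200e-01 5.18000e-02 1.46600e-01 8.66801e+01] tilt mrad [ 4.3 -0.5] w 51.2 F [ 0.2  0.1 -0.9]
turn rz -0.0  shift -16.6 -203.9 -0.0
turn rz 81.1  shift 0.0 0.0 31.6
```

Call:
arm_command:
  rows: "0.4 -1 -13 0 0 0 0; 0.4 -2 -25 0 0 0 0; 0.4 -2 -25 0 0 0 0; 0.4 -2 -25 0 0 0 0; 0.4 -2 -25 0 0 0 0"

```text
time_s: 16.9
position: [0.5302, 0.0495, 0.143]
tool_rot: [[0.058, 0.998, -0.003], [0.998, -0.058, 0.0], [0.0, -0.003, -1.0]]
ft_force: [1.0, -0.4, 0.4]
grip_width: 0.0509
```

Call:
arm_command:
  rows: "0.4 -2 -25 0 0 0 0; 0.4 -2 -25 0 0 0 0; 0.4 -2 -25 0 0 0 0; 0.4 -1.6 -15.9 0 0 0 0; 0.4 0 0 0 0 0 0"

```text
time_s: 17.32
position: [0.4375, 0.0475, 0.1434]
tool_rot: [[0.058, 0.998, -0.005], [0.998, -0.058, 0.001], [0.0, -0.005, -1.0]]
ft_force: [0.5, 0.2, -0.6]
grip_width: 0.0509
```

Call:
arm_command:
  rows: "0.4 0 0 0 0 0 7; 0.4 0 0 0 0 0 7; 0.4 0 0 0 0 0 7; 0.4 0 0 0 0 0 7; 0.4 0 0 0 0 0 7"

```text
time_s: 17.73
position: [0.4414, 0.0471, 0.1437]
tool_rot: [[0.625, 0.781, -0.001], [0.781, -0.625, 0.0], [-0.001, -0.001, -1.0]]
ft_force: [0.7, 0.7, -1.1]
grip_width: 0.0514
```

Call:
arm_command:
  rows: "0.4 0 0 0 0 0 7; 0.4 0 0 0 0 0 7; 0.4 0 0 5 0 0 7; 0.4 0 0 10 0 0 7; 0.4 0 0 10 0 0 7"

```text
time_s: 18.15
position: [0.4415, 0.047, 0.1185]
tool_rot: [[0.96, 0.281, -0.0], [0.281, -0.96, 0.0], [-0.0, -0.0, -1.0]]
ft_force: [-0.2, 0.0, -0.3]
grip_width: 0.051
```

Call:
arm_command:
  rows: "0.4 0 0 5 0 0 7; 0.4 0 0 0 0 0 4.1; 0.4 0 0 0 0 0 0; 0.4 0 0 0 0 0 0"

```text
time_s: 18.48
position: [0.4413, 0.0471, 0.1139]
tool_rot: [[0.995, 0.1, -0.001], [0.1, -0.995, 0.0], [-0.001, -0.0, -1.0]]
ft_force: [-0.3, 0.1, 0.5]
grip_width: 0.0514
```

```bash
python3 - <<'E'
from h import *
s=P["strip"];p=place(s,[0,.066,0])[0]
plan([(p[0],p[1],.0475,s[2])])
E
```

```text
t 18.5 at [0.4413 0.0471 0.1139 5.7139] tilt mrad [-0.9  0.2] w 51.4 F [-0.3  0.1  0.5]
turn rz 0.2  shift 0.3 0.1 66.4
```

Call:
arm_command:
  rows: "0.4 0.3 0 10 0 0 0.2; 0.4 0 0 18 0 0 0; 0.4 0 0 18 0 0 0; 0.4 0 0 12 0 0 0; 0.4 0 0 6 0 0 0"

```text
time_s: 18.9
position: [0.441, 0.0471, 0.0491]
tool_rot: [[0.995, 0.096, -0.002], [0.096, -0.995, 0.0], [-0.002, -0.0, -1.0]]
ft_force: [0.4, -0.4, 0.0]
grip_width: 0.0514
```

Call:
arm_command:
  rows: "0.4 0 0 2.5 0 0 0; 0.4 0 0 0 0 0 0; 1 0 0 0 0 0 0; 1 0 0 0 0 0 0; 1 0 0 0 0 0 0"

```text
time_s: 19.32
position: [0.4417, 0.0471, 0.0488]
tool_rot: [[0.996, 0.094, 0.002], [0.094, -0.996, -0.0], [0.002, 0.0, -1.0]]
ft_force: [-0.3, 0.1, 5.8]
grip_width: 0.035
```

Call:
arm_command:
  rows: "1 0 0 0 0 0 0; 1 0 0 0 0 0 0; 1 0 0 0 0 0 0"

```text
time_s: 19.57
position: [0.4417, 0.0471, 0.0488]
tool_rot: [[0.996, 0.094, 0.002], [0.094, -0.996, -0.0], [0.002, 0.0, -1.0]]
ft_force: [-0.2, -0.8, 6.6]
grip_width: 0.0347
```

Call:
arm_command:
  rows: "1 0 0 -3 0 0 0; 1 0 0 -4 0 0 0; 1 0 0 -5 0 0 0; 1 0 0 -8 0 0 0; 1 0 0 -10 0 0 0"

```text
time_s: 19.98
position: [0.4409, 0.0471, 0.0785]
tool_rot: [[0.996, 0.094, -0.001], [0.094, -0.996, 0.0], [-0.001, -0.0, -1.0]]
ft_force: [0.3, 0.4, -4.9]
grip_width: 0.0349
```

Call:
arm_command:
  rows: "1 0 0 -15 0 0 0; 1 0 0 -20 0 0 0; 1 0 0 -20 0 0 0; 1 0 0 -10 0 0 0; 1 0 0 0 0 0 0"

```text
time_s: 20.4
position: [0.4423, 0.047, 0.1458]
tool_rot: [[0.996, 0.094, 0.005], [0.094, -0.996, -0.001], [0.005, 0.001, -1.0]]
ft_force: [0.4, 0.4, -1.4]
grip_width: 0.0351
```

```bash
python3 - <<'E'
from h import *
t=P["tray"];p=place(t,[0,-.093,0])[0];a=t[2]+90
o=readout.observe()["position"]
plan([(o[0],o[1],.15,a),(p[0],p[1],.15,a),(p[0],p[1],.033,a)])
E
```

```text
t 20.4 at [0.4423 0.047  0.1458 5.3791] tilt mrad [ 5.4 -0.9] w 35.1 F [ 0.4  0.4 -1.4]
turn rz -81.3  shift 0.0 0.0 -4.2
turn rz -0.0  shift -169.1 202.9 -0.0
turn rz -0.0  shift 0.0 0.0 117.0
```

Call:
arm_command:
  rows: "1 0 0 -2 0 0 -7; 1 0 0 -2 0 0 -7; 1 0 0 0 0 0 -7; 1 0 0 0 0 0 -7; 1 0 0 0 0 0 -7"

```text
time_s: 20.82
position: [0.4409, 0.0471, 0.1468]
tool_rot: [[0.758, 0.652, -0.001], [0.652, -0.758, 0.0], [-0.0, -0.0, -1.0]]
ft_force: [0.1, -0.2, -1.8]
grip_width: 0.0351
```

Call:
arm_command:
  rows: "1 0 0 0 0 0 -7; 1 0 0 0 0 0 -7; 1 0 0 0 0 0 -7; 1 0 0 0 0 0 -7; 1 0 0 0 0 0 -7"

```text
time_s: 21.23
position: [0.4409, 0.0471, 0.1467]
tool_rot: [[0.247, 0.969, -0.001], [0.969, -0.247, 0.0], [-0.0, -0.001, -1.0]]
ft_force: [-1.1, -0.2, -1.9]
grip_width: 0.0346
```

Call:
arm_command:
  rows: "1 0 0 0 0 0 -7; 1 0 0 0 0 0 -4.3; 1 0 0 0 0 0 0; 1 -9.1 10.9 0 0 0 0; 1 -20 24 0 0 0 0"

```text
time_s: 21.65
position: [0.4732, 0.017, 0.147]
tool_rot: [[0.058, 0.998, -0.002], [0.998, -0.058, 0.001], [0.001, -0.002, -1.0]]
ft_force: [1.8, 1.4, -2.0]
grip_width: 0.0348
```

Call:
arm_command:
  rows: "1 -20 24 0 0 0 0; 1 -20 24 0 0 0 0; 1 -20 24 0 0 0 0; 1 -20 24 0 0 0 0; 1 -20 24 0 0 0 0"

```text
time_s: 22.07
position: [0.5896, -0.0927, 0.1466]
tool_rot: [[0.061, 0.998, -0.0], [0.998, -0.061, 0.0], [-0.0, -0.0, -1.0]]
ft_force: [0.6, -0.4, -1.3]
grip_width: 0.0351
```

Call:
arm_command:
  rows: "1 -20 24 0 0 0 0; 1 -20 24 0 0 0 0; 1 0 0 0 0 0 0; 1 0 0 0 0 0 0; 1 0 0 0 0 0 0"

```text
time_s: 22.48
position: [0.6337, -0.1336, 0.1464]
tool_rot: [[0.06, 0.998, -0.001], [0.998, -0.06, 0.001], [0.001, -0.001, -1.0]]
ft_force: [0.2, 0.7, -2.3]
grip_width: 0.0346
```

```bash
python3 - <<'E'
from h import *
t=P["tray"];p=place(t,[0,-.093,0])[0];a=t[2]+90
plan([(p[0],p[1],.033,a)])
E
```

```text
t 22.5 at [ 0.6337 -0.1336  0.1464 86.5734] tilt mrad [-1.2  0.6] w 34.6 F [ 0.2  0.7 -2.3]
turn rz -0.1  shift -0.0 1.2 113.4
```

Call:
arm_command:
  rows: "1 0 0.3 14 0 0 0; 1 0 0 25 0 0 0; 1 0 0 25 0 0 0; 1 0 0 20 0 0 0; 1 0 0 12 0 0 0"

```text
time_s: 22.9
position: [0.6329, -0.1324, 0.0489]
tool_rot: [[0.058, 0.998, -0.003], [0.998, -0.058, 0.001], [0.001, -0.003, -1.0]]
ft_force: [-0.6, -0.1, -2.3]
grip_width: 0.0352
```

Call:
arm_command:
  rows: "1 0 0 8 0 0 0; 1 0 0 5 0 0 0; 1 0 0 3 0 0 0; 1 0 0 0 0 0 0; 1 0 0 0 0 0 0"

```text
time_s: 23.32
position: [0.6346, -0.1336, 0.0359]
tool_rot: [[0.058, 0.998, 0.001], [0.998, -0.058, -0.001], [-0.0, 0.001, -1.0]]
ft_force: [-0.1, 0.1, -1.9]
grip_width: 0.035
```

```bash
python3 - <<'E'
from h import *
t=P["tray"];p=place(t,[0,-.093,0])[0];a=t[2]+90
plan([(p[0],p[1],.0310,a)])
E
```

```text
t 23.3 at [ 6.34600e-01 -1.33600e-01  3.59000e-02  8.66767e+01] tilt mrad [ 1.3 -0.6] w 35.0 F [-0.1  0.1 -1.9]
turn rz 0.0  shift -0.1 0.2 4.9
```

Call:
arm_command:
  rows: "1 0 0 2 0 0 0; 1 0 0 1.5 0 0 0; 1 0 0 1 0 0 0; 1 0 0 0 0 0 0; 1 0 0 0 0 0 0"

```text
time_s: 23.73
position: [0.6344, -0.1336, 0.0309]
tool_rot: [[0.058, 0.998, 0.0], [0.998, -0.058, -0.0], [-0.0, 0.001, -1.0]]
ft_force: [-0.5, -0.1, 0.9]
grip_width: 0.0347
```

Call:
arm_command:
  rows: "1 0 0 0.6 0 0 0; 1 0 0 0 0 0 0"

```text
time_s: 23.9
position: [0.6344, -0.1336, 0.0309]
tool_rot: [[0.058, 0.998, 0.001], [0.998, -0.058, -0.0], [-0.0, 0.001, -1.0]]
ft_force: [-2.7, -0.2, 6.6]
grip_width: 0.0347
```

Call:
arm_command:
  rows: "0.3 0 0 0 0 0 0; 0.3 0 0 0 0 0 0; 0.3 0 0 0 0 0 0; 0.3 0 0 0 0 0 0; 0.3 0 0 -15 0 0 0"

```text
time_s: 24.32
position: [0.633, -0.133, 0.0423]
tool_rot: [[0.058, 0.998, -0.005], [0.998, -0.058, 0.002], [0.002, -0.005, -1.0]]
ft_force: [-0.2, -0.6, 0.5]
grip_width: 0.06
```

Call:
arm_command:
  rows: "0.3 0 0 -30 0 0 0; 0.3 0 0 -35 0 0 0; 0.3 0 0 -35 0 0 0; 0.3 0 0 0 0 0 0; 0.4 0 0 0 0 0 0"

```text
time_s: 24.73
position: [0.6349, -0.1337, 0.1469]
tool_rot: [[0.058, 0.998, 0.004], [0.998, -0.058, -0.002], [-0.001, 0.004, -1.0]]
ft_force: [0.3, 0.4, -0.3]
grip_width: 0.051
```

```bash
python3 - <<'E'
from h import *
s=P["strip"];p=place(s,[0,0,0])[0];o=readout.observe()
plan([(p[0],p[1],o["position"][2],yaw(o["tool_rot"])),(p[0],p[1],.115,s[2])])
E
```

```text
t 24.7 at [ 0.6349 -0.1337  0.1469 86.68  ] tilt mrad [ 3.9 -1.6] w 51.0 F [ 0.3  0.4 -0.3]
turn rz -0.0  shift 104.0 -193.3 -0.0
turn rz 81.1  shift 0.0 0.0 31.9
```

Call:
arm_command:
  rows: "0.4 6.5 -12.1 0 0 0 0; 0.4 13 -24.1 0 0 0 0; 0.4 13 -24.1 0 0 0 0; 0.4 13 -24.1 0 0 0 0; 0.4 13 -24.1 0 0 0 0"

```text
time_s: 25.15
position: [0.5275, -0.068, 0.1433]
tool_rot: [[0.058, 0.998, -0.003], [0.998, -0.058, 0.001], [0.001, -0.003, -1.0]]
ft_force: [1.0, -0.0, 0.2]
grip_width: 0.0511
```

Call:
arm_command:
  rows: "0.4 13 -24.1 0 0 0 0; 0.4 13 -24.1 0 0 0 0; 0.4 13 -24.1 0 0 0 0; 0.4 6.5 -12.5 0 0 0 0; 0.4 0 0 0 0 0 0"

```text
time_s: 25.57
position: [0.4444, -0.0168, 0.1439]
tool_rot: [[0.057, 0.998, -0.004], [0.998, -0.057, 0.001], [0.001, -0.004, -1.0]]
ft_force: [-0.1, 1.0, -0.0]
grip_width: 0.0511
```

Call:
arm_command:
  rows: "0.4 0 0 0 0 0 7; 0.4 0 0 0 0 0 7; 0.4 0 0 0 0 0 7; 0.4 0 0 0 0 0 7; 0.4 0 0 0 0 0 7"

```text
time_s: 25.98
position: [0.4477, -0.0188, 0.144]
tool_rot: [[0.625, 0.781, -0.001], [0.781, -0.625, 0.0], [-0.001, -0.001, -1.0]]
ft_force: [0.7, 0.1, -0.2]
grip_width: 0.0513
```

Call:
arm_command:
  rows: "0.4 0 0 0 0 0 7; 0.4 0 0 0 0 0 7; 0.4 0 0 5 0 0 7; 0.4 0 0 10 0 0 7; 0.4 0 0 10 0 0 7"

```text
time_s: 26.4
position: [0.4478, -0.0189, 0.1189]
tool_rot: [[0.96, 0.281, -0.0], [0.281, -0.96, 0.0], [-0.0, -0.0, -1.0]]
ft_force: [0.9, -0.5, -0.7]
grip_width: 0.051
```

Call:
arm_command:
  rows: "0.4 0 0 5 0 0 7; 0.4 0 0 0 0 0 4.1; 0.4 0 0 0 0 0 0; 0.4 0 0 0 0 0 0"

```text
time_s: 26.73
position: [0.4476, -0.0188, 0.1143]
tool_rot: [[0.995, 0.099, -0.001], [0.099, -0.995, 0.0], [-0.001, -0.0, -1.0]]
ft_force: [0.0, -0.0, -0.6]
grip_width: 0.0513
```

```bash
python3 - <<'E'
from h import *
s=P["strip"];t=P["tray"];p=place(s,[0,0,0])[0]
plan([(p[0],p[1],.0475,s[2])])
q=lambda y:np.r_[place(t,[0,y,0])[0][:2],t[2]+90]
overlay("top",[place(q(y),rect(.045,.018,.044)) for y in(-.093,0,.093)],(190,90,324,176),5.9,"pics/v3.png")
E
```

```text
t 26.7 at [ 0.4476 -0.0188  0.1143  5.6951] tilt mrad [-0.9  0.2] w 51.3 F [ 0.  -0.  -0.6]
turn rz 0.1  shift 0.4 -0.0 66.8
```

View pics/v3.png

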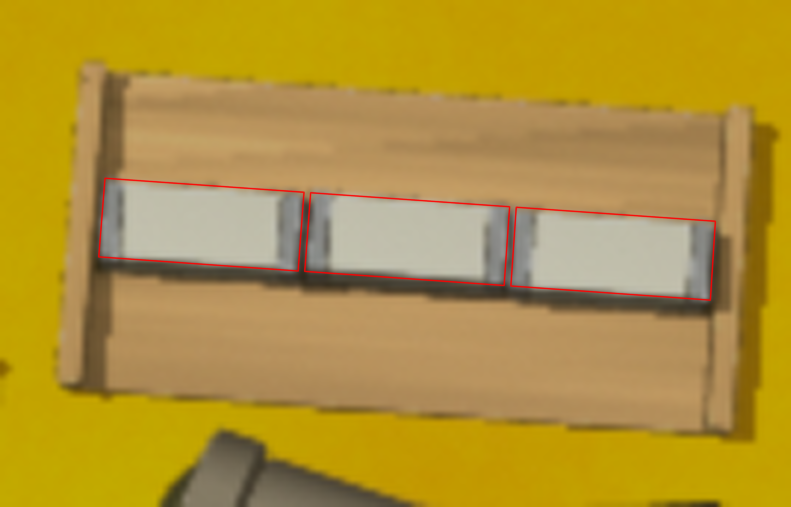

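The first course sits on the drawn outline to within about 1 mm, with even gaps. Now the middle-seat link.

Call:
arm_command:
  rows: "0.4 0.4 0 10 0 0 0.1; 0.4 0 0 18 0 0 0; 0.4 0 0 18 0 0 0; 0.4 0 0 12 0 0 0; 0.4 0 0 6 0 0 0"

```text
time_s: 27.2
position: [0.4474, -0.0184, 0.0496]
tool_rot: [[0.995, 0.097, -0.002], [0.097, -0.995, 0.001], [-0.002, -0.001, -1.0]]
ft_force: [0.4, 0.4, -0.1]
grip_width: 0.0516
```

Call:
arm_command:
  rows: "0.4 0 0 2.5 0 0 0; 0.4 0 0 0 0 0 0; 1 0 0 0 0 0 0; 1 0 0 0 0 0 0; 1 0 0 0 0 0 0"

```text
time_s: 27.62
position: [0.4482, -0.0185, 0.0493]
tool_rot: [[0.995, 0.096, 0.002], [0.096, -0.995, -0.0], [0.002, 0.001, -1.0]]
ft_force: [-1.5, 0.9, 5.8]
grip_width: 0.035
```

Call:
arm_command:
  rows: "1 0 0 0 0 0 0; 1 0 0 0 0 0 0; 1 0 0 0 0 0 0"

```text
time_s: 27.87
position: [0.4482, -0.0185, 0.0493]
tool_rot: [[0.995, 0.096, 0.002], [0.096, -0.995, -0.001], [0.002, 0.001, -1.0]]
ft_force: [-0.5, 1.7, 6.0]
grip_width: 0.0347
```

Call:
arm_command:
  rows: "1 0 0 -3 0 0 0; 1 0 0 -4 0 0 0; 1 0 0 -5 0 0 0; 1 0 0 -8 0 0 0; 1 0 0 -10 0 0 0"

```text
time_s: 28.28
position: [0.4474, -0.0183, 0.0789]
tool_rot: [[0.995, 0.095, -0.001], [0.095, -0.995, 0.0], [-0.001, -0.0, -1.0]]
ft_force: [0.6, 0.8, -4.9]
grip_width: 0.0348
```

Call:
arm_command:
  rows: "1 0 0 -15 0 0 0; 1 0 0 -20 0 0 0; 1 0 0 -20 0 0 0; 1 0 0 -20 0 0 0; 1 0 0 0 0 0 0"

```text
time_s: 28.7
position: [0.4492, -0.0188, 0.1574]
tool_rot: [[0.995, 0.096, 0.007], [0.096, -0.995, -0.002], [0.007, 0.003, -1.0]]
ft_force: [0.9, -1.0, -2.4]
grip_width: 0.0352
```

```bash
python3 - <<'E'
from h import *
t=P["tray"];p=place(t,[0,.0465,0])[0];a=t[2]+90
o=readout.observe()["position"]
plan([(o[0],o[1],o[2],a),(p[0],p[1],o[2],a),(p[0],p[1],.070,a)])
E
```

```text
t 28.7 at [ 0.4492 -0.0188  0.1574  5.4852] tilt mrad [ 7.2 -2.3] w 35.2 F [ 0.9 -1.  -2.4]
turn rz -81.1  shift 0.0 0.0 -0.0
turn rz -0.0  shift 35.7 192.1 -0.0
turn rz -0.0  shift 0.0 0.0 87.4
```

Call:
arm_command:
  rows: "1 0 0 0 0 0 -7; 1 0 0 0 0 0 -7; 1 0 0 0 0 0 -7; 1 0 0 0 0 0 -7; 1 0 0 0 0 0 -7"

```text
time_s: 29.12
position: [0.4474, -0.0183, 0.1532]
tool_rot: [[0.757, 0.654, -0.0], [0.654, -0.757, 0.0], [-0.0, -0.0, -1.0]]
ft_force: [-0.3, 1.1, -2.6]
grip_width: 0.035
```

Call:
arm_command:
  rows: "1 0 0 0 0 0 -7; 1 0 0 0 0 0 -7; 1 0 0 0 0 0 -7; 1 0 0 0 0 0 -7; 1 0 0 0 0 0 -7"

```text
time_s: 29.53
position: [0.4474, -0.0183, 0.1532]
tool_rot: [[0.245, 0.97, -0.0], [0.97, -0.245, 0.0], [0.0, -0.0, -1.0]]
ft_force: [-0.2, 0.5, -2.0]
grip_width: 0.0349
```

Call:
arm_command:
  rows: "1 0 0 0 0 0 -7; 1 0 0 0 0 0 -4.1; 1 0 0 0 0 0 0; 1 2.2 12.6 0 0 0 0; 1 4.5 24 0 0 0 0"

```text
time_s: 29.95
position: [0.4834, -0.0138, 0.1533]
tool_rot: [[0.063, 0.998, -0.002], [0.998, -0.063, 0.0], [0.0, -0.002, -1.0]]
ft_force: [1.5, -0.3, -2.5]
grip_width: 0.0347
```

Call:
arm_command:
  rows: "1 4.5 24 0 0 0 0; 1 4.5 24 0 0 0 0; 1 4.5 24 0 0 0 0; 1 4.5 24 0 0 0 0; 1 4.5 24 0 0 0 0"

```text
time_s: 30.37
position: [0.6067, 0.0016, 0.1529]
tool_rot: [[0.063, 0.998, -0.001], [0.998, -0.063, 0.0], [0.0, -0.001, -1.0]]
ft_force: [-0.4, -0.5, -2.3]
grip_width: 0.0351
```

Call:
arm_command:
  rows: "1 4.5 24 0 0 0 0; 1 2 12.5 0 0 0 0; 1 0 0 0 0 0 0; 1 0 0 0 0 0 0; 1 0 0 0 0 0 0"

```text
time_s: 30.78
position: [0.6416, 0.0057, 0.1531]
tool_rot: [[0.061, 0.998, -0.001], [0.998, -0.061, 0.0], [0.0, -0.001, -1.0]]
ft_force: [0.5, 0.5, -2.6]
grip_width: 0.0348
```

Call:
arm_command:
  rows: "1 0 0 14 0 0 0; 1 0 0 20 0 0 0; 1 0 0 20 0 0 0; 1 0 0 10 0 0 0; 1 0 0 8 0 0 0"

```text
time_s: 31.2
position: [0.6417, 0.0056, 0.0806]
tool_rot: [[0.06, 0.998, -0.002], [0.998, -0.06, 0.0], [0.0, -0.002, -1.0]]
ft_force: [0.3, -0.5, -1.8]
grip_width: 0.0347
```

Call:
arm_command:
  rows: "1 0 0 5 0 0 0; 1 0 0 0 0 0 0; 1 0 0 0 0 0 0; 1 0 0 0 0 0 0"

```text
time_s: 31.53
position: [0.643, 0.0056, 0.0774]
tool_rot: [[0.06, 0.998, 0.002], [0.998, -0.06, -0.0], [-0.0, 0.002, -1.0]]
ft_force: [-0.7, 0.8, -1.9]
grip_width: 0.0349
```

```bash
python3 - <<'E'
from h import *
t=P["tray"];p=place(t,[0,.0465,0])[0];a=t[2]+90
plan([(p[0],p[1],.0675,a)])
E
```

```text
t 31.5 at [6.43000e-01 5.60000e-03 7.74000e-02 8.65732e+01] tilt mrad [ 1.7 -0.3] w 34.9 F [-0.7  0.8 -1.9]
turn rz -0.1  shift -0.1 0.0 9.9
```

Call:
arm_command:
  rows: "1 0 0 4 0 0 0; 1 0 0 2.5 0 0 0; 1 0 0 1.5 0 0 0; 1 0 0 1 0 0 0; 1 0 0 0 0 0 0"

```text
time_s: 31.95
position: [0.6426, 0.0057, 0.0674]
tool_rot: [[0.06, 0.998, -0.0], [0.998, -0.06, -0.0], [-0.0, -0.0, -1.0]]
ft_force: [0.2, 0.2, -2.3]
grip_width: 0.0348
```

Call:
arm_command:
  rows: "1 0 0 0.6 0 0 0; 1 0 0 0 0 0 0"

```text
time_s: 32.12
position: [0.6427, 0.0057, 0.0673]
tool_rot: [[0.06, 0.998, 0.0], [0.998, -0.06, -0.0], [-0.0, 0.0, -1.0]]
ft_force: [-2.0, 0.1, 3.2]
grip_width: 0.0346
```

Contact. Release, retreat and go to seat y=-66.

Call:
arm_command:
  rows: "0.3 0 0 0 0 0 0; 0.3 0 0 0 0 0 0; 0.3 0 0 0 0 0 0; 0.3 0 0 0 0 0 0; 0.3 0 0 -15 0 0 0"

```text
time_s: 32.53
position: [0.6414, 0.0058, 0.0794]
tool_rot: [[0.06, 0.998, -0.005], [0.998, -0.06, 0.001], [0.001, -0.005, -1.0]]
ft_force: [-0.6, -0.6, -0.5]
grip_width: 0.0594
```

Call:
arm_command:
  rows: "0.3 0 0 -25 0 0 0; 0.3 0 0 -30 0 0 0; 0.3 0 0 -20 0 0 0; 0.3 0 0 0 0 0 0; 0.4 0 0 0 0 0 0"

```text
time_s: 32.95
position: [0.6429, 0.0057, 0.1577]
tool_rot: [[0.06, 0.998, 0.002], [0.998, -0.06, -0.0], [-0.0, 0.002, -1.0]]
ft_force: [-0.0, 0.0, -0.4]
grip_width: 0.0512
```

```bash
python3 - <<'E'
from h import *
s=P["strip"];p=place(s,[0,-.066,0])[0];o=readout.observe()
plan([(p[0],p[1],o["position"][2],yaw(o["tool_rot"])),(p[0],p[1],.115,s[2])])
E
```

```text
t 33.0 at [6.42900e-01 5.70000e-03 1.57700e-01 8.65767e+01] tilt mrad [ 2.1 -0.4] w 51.2 F [-0.   0.  -0.4]
turn rz -0.0  shift -101.1 -182.8 -0.0
turn rz 81.0  shift 0.0 0.0 42.7
```

Call:
arm_command:
  rows: "0.4 -6.5 -11.8 0 0 0 0; 0.4 -13 -23.5 0 0 0 0; 0.4 -13 -23.5 0 0 0 0; 0.4 -13 -23.5 0 0 0 0; 0.4 -13 -23.5 0 0 0 0"

```text
time_s: 33.37
position: [0.5317, -0.0465, 0.1553]
tool_rot: [[0.059, 0.998, -0.003], [0.998, -0.059, 0.001], [0.001, -0.003, -1.0]]
ft_force: [1.2, 0.0, 0.8]
grip_width: 0.0515
```

Call:
arm_command:
  rows: "0.4 -13 -23.5 0 0 0 0; 0.4 -13 -23.5 0 0 0 0; 0.4 -13 -23.5 0 0 0 0; 0.4 -3.6 -6.5 0 0 0 0; 0.4 0 0 0 0 0 0"

```text
time_s: 33.78
position: [0.4526, -0.0846, 0.1561]
tool_rot: [[0.062, 0.998, -0.002], [0.998, -0.062, 0.001], [0.001, -0.002, -1.0]]
ft_force: [0.7, -0.3, 0.3]
grip_width: 0.0511
```

Call:
arm_command:
  rows: "0.4 0 0 0 0 0 7; 0.4 0 0 0 0 0 7; 0.4 0 0 0 0 0 7; 0.4 0 0 0 0 0 7; 0.4 0 0 0 0 0 7"

```text
time_s: 34.2
position: [0.455, -0.0839, 0.1562]
tool_rot: [[0.626, 0.78, -0.0], [0.78, -0.626, 0.0], [0.0, -0.001, -1.0]]
ft_force: [-0.7, 0.5, 0.7]
grip_width: 0.0515
```

Call:
arm_command:
  rows: "0.4 0 0 5 0 0 7; 0.4 0 0 5 0 0 7; 0.4 0 0 8 0 0 7; 0.4 0 0 10 0 0 7; 0.4 0 0 10 0 0 7"

```text
time_s: 34.62
position: [0.4551, -0.0839, 0.1179]
tool_rot: [[0.96, 0.28, 0.0], [0.28, -0.96, 0.0], [0.0, -0.0, -1.0]]
ft_force: [0.4, -0.8, -0.2]
grip_width: 0.0512
```

Call:
arm_command:
  rows: "0.4 0 0 3 0 0 7; 0.4 0 0 0 0 0 4; 0.4 0 0 0 0 0 0; 0.4 0 0 0 0 0 0"

```text
time_s: 34.95
position: [0.4547, -0.084, 0.1154]
tool_rot: [[0.995, 0.1, -0.0], [0.1, -0.995, 0.0], [-0.0, -0.0, -1.0]]
ft_force: [-0.1, -0.6, 0.3]
grip_width: 0.0512
```

```bash
python3 - <<'E'
from h import *
s=P["strip"];p=place(s,[0,-.066,0])[0]
plan([(p[0],p[1],.0475,s[2])])
E
```

```text
t 35.0 at [ 0.4547 -0.084   0.1154  5.7443] tilt mrad [-0.3  0.3] w 51.2 F [-0.1 -0.6  0.3]
turn rz 0.2  shift -0.4 0.3 67.9
```

Call:
arm_command:
  rows: "0.4 -0.4 0.3 10 0 0 0.2; 0.4 0 0 18 0 0 0; 0.4 0 0 18 0 0 0; 0.4 0 0 13 0 0 0; 0.4 0 0 6 0 0 0"

```text
time_s: 35.37
position: [0.4536, -0.0843, 0.0493]
tool_rot: [[0.995, 0.096, -0.002], [0.096, -0.995, 0.001], [-0.002, -0.001, -1.0]]
ft_force: [0.3, 0.6, -0.1]
grip_width: 0.0513
```

Call:
arm_command:
  rows: "0.4 0 0 2.5 0 0 0; 0.4 0 0 0 0 0 0; 1 0 0 0 0 0 0; 1 0 0 0 0 0 0; 1 0 0 0 0 0 0"

```text
time_s: 35.78
position: [0.4542, -0.0848, 0.0492]
tool_rot: [[0.996, 0.094, 0.002], [0.094, -0.996, -0.001], [0.002, 0.001, -1.0]]
ft_force: [-0.6, 1.0, 5.0]
grip_width: 0.0346
```

Call:
arm_command:
  rows: "1 0 0 0 0 0 0; 1 0 0 0 0 0 0; 1 0 0 0 0 0 0"

```text
time_s: 36.03
position: [0.4542, -0.0848, 0.0492]
tool_rot: [[0.996, 0.094, 0.002], [0.094, -0.996, -0.001], [0.002, 0.001, -1.0]]
ft_force: [-0.9, 0.6, 6.1]
grip_width: 0.0346
```

Call:
arm_command:
  rows: "1 0 0 -3 0 0 0; 1 0 0 -4 0 0 0; 1 0 0 -5 0 0 0; 1 0 0 -8 0 0 0; 1 0 0 -10 0 0 0"

```text
time_s: 36.45
position: [0.4535, -0.0846, 0.0788]
tool_rot: [[0.996, 0.094, -0.001], [0.094, -0.996, 0.0], [-0.001, -0.0, -1.0]]
ft_force: [-0.3, -0.2, -4.9]
grip_width: 0.0349
```

Call:
arm_command:
  rows: "1 0 0 -15 0 0 0; 1 0 0 -20 0 0 0; 1 0 0 -20 0 0 0; 1 0 0 -20 0 0 0; 1 0 0 0 0 0 0"

```text
time_s: 36.87
position: [0.4552, -0.0853, 0.1574]
tool_rot: [[0.996, 0.094, 0.007], [0.094, -0.996, -0.003], [0.007, 0.004, -1.0]]
ft_force: [1.6, 0.0, -1.9]
grip_width: 0.0348
```

```bash
python3 - <<'E'
from h import *
t=P["tray"];p=place(t,[0,-.0465,0])[0];a=t[2]+90
o=readout.observe()["position"]
plan([(o[0],o[1],o[2],a),(p[0],p[1],o[2],a),(p[0],p[1],.070,a)])
E
```

```text
t 36.9 at [ 0.4552 -0.0853  0.1574  5.3782] tilt mrad [ 7.1 -3.4] w 34.8 F [ 1.6  0.  -1.9]
turn rz -81.3  shift 0.0 0.0 -0.0
turn rz -0.0  shift 8.7 182.2 -0.0
turn rz -0.0  shift 0.0 0.0 87.4
```

Call:
arm_command:
  rows: "1 0 0 0 0 0 -7; 1 0 0 0 0 0 -7; 1 0 0 0 0 0 -7; 1 0 0 0 0 0 -7; 1 0 0 0 0 0 -7"

```text
time_s: 37.28
position: [0.4535, -0.0846, 0.1531]
tool_rot: [[0.758, 0.652, -0.0], [0.652, -0.758, 0.0], [-0.0, -0.0, -1.0]]
ft_force: [0.4, 0.5, -1.2]
grip_width: 0.035
```

Call:
arm_command:
  rows: "1 0 0 0 0 0 -7; 1 0 0 0 0 0 -7; 1 0 0 0 0 0 -7; 1 0 0 0 0 0 -7; 1 0 0 0 0 0 -7"

```text
time_s: 37.7
position: [0.4535, -0.0846, 0.1531]
tool_rot: [[0.247, 0.969, -0.0], [0.969, -0.247, 0.0], [0.0, -0.0, -1.0]]
ft_force: [0.0, 0.6, -1.1]
grip_width: 0.0347
```

Call:
arm_command:
  rows: "1 0 0 0 0 0 -7; 1 0 0 0 0 0 -4.3; 1 0 0 0 0 0 0; 1 0.5 12 0 0 0 0; 1 1 24 0 0 0 0"

```text
time_s: 38.12
position: [0.4885, -0.0849, 0.1533]
tool_rot: [[0.062, 0.998, -0.002], [0.998, -0.062, 0.0], [0.0, -0.002, -1.0]]
ft_force: [0.8, -0.9, -0.7]
grip_width: 0.0349
```

Call:
arm_command:
  rows: "1 1 24 0 0 0 0; 1 1 24 0 0 0 0; 1 1 24 0 0 0 0; 1 1 24 0 0 0 0; 1 1 24 0 0 0 0"

```text
time_s: 38.53
position: [0.6108, -0.0871, 0.1529]
tool_rot: [[0.061, 0.998, -0.001], [0.998, -0.061, 0.0], [0.0, -0.001, -1.0]]
ft_force: [-0.5, -0.1, -1.2]
grip_width: 0.035
```

Call:
arm_command:
  rows: "1 1 20 0 0 0 0; 1 0.5 8 0 0 0 0; 1 0 0 0 0 0 0; 1 0 0 0 0 0 0; 1 0 0 0 0 0 0"

```text
time_s: 38.95
position: [0.6371, -0.0873, 0.1531]
tool_rot: [[0.059, 0.998, -0.001], [0.998, -0.059, 0.0], [0.0, -0.001, -1.0]]
ft_force: [0.5, -0.4, -1.5]
grip_width: 0.0345
```

Call:
arm_command:
  rows: "1 0 0 14 0 0 0; 1 0 0 20 0 0 0; 1 0 0 20 0 0 0; 1 0 0 10 0 0 0; 1 0 0 8 0 0 0"

```text
time_s: 39.37
position: [0.6371, -0.0873, 0.0805]
tool_rot: [[0.059, 0.998, -0.001], [0.998, -0.059, 0.0], [0.0, -0.001, -1.0]]
ft_force: [-0.2, -0.3, -1.4]
grip_width: 0.0349
```

Call:
arm_command:
  rows: "1 0 0 5 0 0 0; 1 0 0 0 0 0 0; 1 0 0 0 0 0 0; 1 0 0 0 0 0 0"

```text
time_s: 39.7
position: [0.6383, -0.0875, 0.0773]
tool_rot: [[0.058, 0.998, 0.002], [0.998, -0.058, -0.001], [-0.0, 0.002, -1.0]]
ft_force: [0.3, -0.8, -0.6]
grip_width: 0.0346
```

```bash
python3 - <<'E'
from h import *
t=P["tray"];p=place(t,[0,-.0465,0])[0];a=t[2]+90
plan([(p[0],p[1],.0674,a)])
E
```

```text
t 39.7 at [ 6.38300e-01 -8.75000e-02  7.73000e-02  8.66715e+01] tilt mrad [ 1.6 -0.5] w 34.6 F [ 0.3 -0.8 -0.6]
turn rz 0.0  shift 0.1 -0.7 9.9
```

Call:
arm_command:
  rows: "1 0 -0.7 4 0 0 0; 1 0 0 2.5 0 0 0; 1 0 0 1.5 0 0 0; 1 0 0 1 0 0 0; 1 0 0 0 0 0 0"

```text
time_s: 40.12
position: [0.6372, -0.0873, 0.0673]
tool_rot: [[0.058, 0.998, -0.0], [0.998, -0.058, -0.0], [-0.0, -0.0, -1.0]]
ft_force: [-0.3, -0.2, -2.4]
grip_width: 0.0345
```

Call:
arm_command:
  rows: "1 0 0 0.6 0 0 0; 1 0 0 0 0 0 0"

```text
time_s: 40.28
position: [0.6372, -0.0873, 0.0673]
tool_rot: [[0.058, 0.998, 0.0], [0.998, -0.058, -0.0], [-0.0, 0.0, -1.0]]
ft_force: [-2.5, 0.0, 3.3]
grip_width: 0.0352
```

Call:
arm_command:
  rows: "0.3 0 0 0 0 0 0; 0.3 0 0 0 0 0 0; 0.3 0 0 0 0 0 0; 0.3 0 0 0 0 0 0; 0.3 0 0 -15 0 0 0"

```text
time_s: 40.7
position: [0.636, -0.087, 0.0792]
tool_rot: [[0.058, 0.998, -0.005], [0.998, -0.058, 0.002], [0.001, -0.005, -1.0]]
ft_force: [0.1, 0.1, 0.4]
grip_width: 0.0597
```

Call:
arm_command:
  rows: "0.3 0 0 -25 0 0 0; 0.3 0 0 -30 0 0 0; 0.3 0 0 -20 0 0 0; 0.3 0 0 0 0 0 0; 0.4 0 0 0 0 0 0"

```text
time_s: 41.12
position: [0.6375, -0.0874, 0.1576]
tool_rot: [[0.058, 0.998, 0.002], [0.998, -0.058, -0.001], [-0.001, 0.002, -1.0]]
ft_force: [-0.0, -0.0, -0.7]
grip_width: 0.0516
```

```bash
python3 - <<'E'
from h import *
s=P["strip"];p=place(s,[0,-.132,0])[0];o=readout.observe()
plan([(p[0],p[1],o["position"][2],yaw(o["tool_rot"])),(p[0],p[1],.115,s[2])])
E
```

```text
t 41.1 at [ 0.6375 -0.0874  0.1576 86.6765] tilt mrad [ 2.  -0.7] w 51.6 F [-0.  -0.  -0.7]
turn rz -0.0  shift -72.8 -172.7 -0.0
turn rz 81.1  shift 0.0 0.0 42.6
```

Call:
arm_command:
  rows: "0.4 -5 -12 0 0 0 0; 0.4 -10 -24 0 0 0 0; 0.4 -10 -24 0 0 0 0; 0.4 -10 -24 0 0 0 0; 0.4 -10 -24 0 0 0 0"

```text
time_s: 41.53
position: [0.525, -0.1259, 0.1552]
tool_rot: [[0.058, 0.998, -0.003], [0.998, -0.058, 0.001], [0.001, -0.003, -1.0]]
ft_force: [-0.2, -0.5, -0.4]
grip_width: 0.0513
```

Call:
arm_command:
  rows: "0.4 -10 -24 0 0 0 0; 0.4 -10 -24 0 0 0 0; 0.4 -7.8 -16.7 0 0 0 0; 0.4 0 0 0 0 0 0; 0.4 0 0 0 0 0 0"

```text
time_s: 41.95
position: [0.4599, -0.15, 0.156]
tool_rot: [[0.059, 0.998, -0.001], [0.998, -0.059, 0.001], [0.001, -0.001, -1.0]]
ft_force: [0.1, 0.8, 0.4]
grip_width: 0.0512
```

Call:
arm_command:
  rows: "0.4 0 0 0 0 0 7; 0.4 0 0 0 0 0 7; 0.4 0 0 0 0 0 7; 0.4 0 0 0 0 0 7; 0.4 0 0 0 0 0 7"

```text
time_s: 42.37
position: [0.4613, -0.1495, 0.156]
tool_rot: [[0.624, 0.781, -0.001], [0.781, -0.624, 0.001], [0.0, -0.001, -1.0]]
ft_force: [-0.5, -1.3, 0.4]
grip_width: 0.0511
```

Call:
arm_command:
  rows: "0.4 0 0 5 0 0 7; 0.4 0 0 5 0 0 7; 0.4 0 0 8 0 0 7; 0.4 0 0 10 0 0 7; 0.4 0 0 10 0 0 7"

```text
time_s: 42.78
position: [0.4613, -0.1495, 0.1177]
tool_rot: [[0.959, 0.282, -0.0], [0.282, -0.959, 0.0], [-0.0, -0.0, -1.0]]
ft_force: [0.6, 0.6, 0.1]
grip_width: 0.0511
```

Call:
arm_command:
  rows: "0.4 0 0 3 0 0 7; 0.4 0 0 0 0 0 4.1; 0.4 0 0 0 0 0 0; 0.4 0 0 0 0 0 0"

```text
time_s: 43.12
position: [0.4611, -0.1496, 0.1152]
tool_rot: [[0.995, 0.1, -0.0], [0.1, -0.995, 0.0], [-0.0, -0.0, -1.0]]
ft_force: [-0.5, -0.5, -0.6]
grip_width: 0.0511
```

```bash
python3 - <<'E'
from h import *
s=P["strip"];t=P["tray"];p=place(s,[0,-.132,0])[0]
plan([(p[0],p[1],.0475,s[2])])
q=lambda y:np.r_[place(t,[0,y,0])[0][:2],t[2]+90]
overlay("top",[place(q(y),rect(.045,.018,.080)) for y in(-.0465,.0465)]+[place(q(y),rect(.045,.018,.044)) for y in(-.093,.093)],(190,90,324,176),5.9,"pics/v4.png")
E
```

```text
t 43.1 at [ 0.4611 -0.1496  0.1152  5.7513] tilt mrad [-0.5  0.4] w 51.1 F [-0.5 -0.5 -0.6]
turn rz 0.2  shift -0.3 0.4 67.7
```

View pics/v4.png

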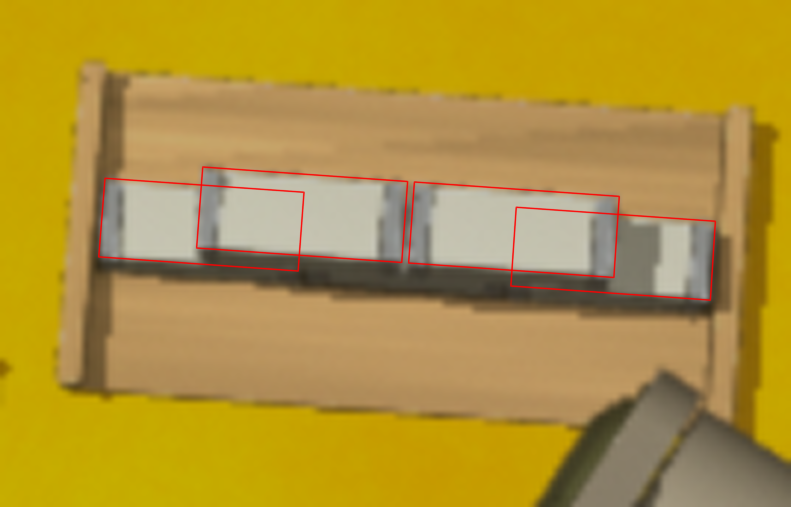

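The second course matches its outlines. Last link, at seat y=-132.

Call:
arm_command:
  rows: "0.4 -0.3 0.2 10 0 0 0.2; 0.4 0 0 18 0 0 0; 0.4 0 0 18 0 0 0; 0.4 0 0 13 0 0 0; 0.4 0 0 6 0 0 0"

```text
time_s: 43.58
position: [0.46, -0.1498, 0.0493]
tool_rot: [[0.995, 0.096, -0.002], [0.096, -0.995, 0.001], [-0.002, -0.001, -1.0]]
ft_force: [0.3, -0.5, -0.7]
grip_width: 0.0513
```

Call:
arm_command:
  rows: "0.4 0 0 2.5 0 0 0; 0.4 0 0 0 0 0 0; 1 0 0 0 0 0 0; 1 0 0 0 0 0 0; 1 0 0 0 0 0 0"

```text
time_s: 44.0
position: [0.4607, -0.1504, 0.0492]
tool_rot: [[0.996, 0.094, 0.002], [0.094, -0.996, -0.001], [0.002, 0.001, -1.0]]
ft_force: [-1.1, -0.1, 6.1]
grip_width: 0.0346
```

Call:
arm_command:
  rows: "1 0 0 0 0 0 0; 1 0 0 0 0 0 0; 1 0 0 0 0 0 0"

```text
time_s: 44.25
position: [0.4607, -0.1504, 0.0491]
tool_rot: [[0.996, 0.094, 0.002], [0.094, -0.996, -0.001], [0.002, 0.001, -1.0]]
ft_force: [-0.3, 1.8, 7.4]
grip_width: 0.0347
```

Call:
arm_command:
  rows: "1 0 0 -3 0 0 0; 1 0 0 -4 0 0 0; 1 0 0 -5 0 0 0; 1 0 0 -8 0 0 0; 1 0 0 -10 0 0 0"

```text
time_s: 44.67
position: [0.46, -0.1501, 0.0786]
tool_rot: [[0.996, 0.094, -0.001], [0.094, -0.996, 0.001], [-0.001, -0.001, -1.0]]
ft_force: [0.2, 0.9, -5.3]
grip_width: 0.0347
```

Call:
arm_command:
  rows: "1 0 0 -20 0 0 0; 1 0 0 -25 0 0 0; 1 0 0 -25 0 0 0; 1 0 0 -20 0 0 0; 1 0 0 -10 0 0 0"

```text
time_s: 45.08
position: [0.4609, -0.1506, 0.1818]
tool_rot: [[0.996, 0.094, 0.004], [0.094, -0.996, -0.003], [0.004, 0.003, -1.0]]
ft_force: [0.3, 0.5, -3.5]
grip_width: 0.0351
```

```bash
python3 - <<'E'
from h import *
t=P["tray"];p=place(t,[0,0,0])[0];a=t[2]+90
o=readout.observe()["position"]
plan([(o[0],o[1],o[2],a),(p[0],p[1],o[2],a),(p[0],p[1],.106,a)])
E
```

```text
t 45.1 at [ 0.4609 -0.1506  0.1818  5.3799] tilt mrad [ 4.3 -2.8] w 35.1 F [ 0.3  0.5 -3.5]
turn rz -81.3  shift 0.0 0.0 -0.0
turn rz -0.0  shift 120.0 172.7 -0.0
turn rz -0.0  shift 0.0 0.0 75.8
```

Call:
arm_command:
  rows: "1 0 0 0 0 0 -7; 1 0 0 0 0 0 -7; 1 0 0 0 0 0 -7; 1 0 0 0 0 0 -7; 1 0 0 0 0 0 -7"

```text
time_s: 45.5
position: [0.4602, -0.1502, 0.1792]
tool_rot: [[0.758, 0.652, 0.001], [0.652, -0.758, -0.001], [0.0, 0.001, -1.0]]
ft_force: [-0.1, 0.0, -2.2]
grip_width: 0.0348
```

Call:
arm_command:
  rows: "1 0 0 0 0 0 -7; 1 0 0 0 0 0 -7; 1 0 0 0 0 0 -7; 1 0 0 0 0 0 -7; 1 0 0 0 0 0 -7"

```text
time_s: 45.92
position: [0.4603, -0.1502, 0.1792]
tool_rot: [[0.247, 0.969, 0.001], [0.969, -0.247, -0.001], [-0.0, 0.001, -1.0]]
ft_force: [0.5, -0.7, -2.9]
grip_width: 0.0347
```

Call:
arm_command:
  rows: "1 0 0 0 0 0 -7; 1 0 0 0 0 0 -4.3; 1 0 0 0 0 0 0; 1 7 10 0 0 0 0; 1 14 20 0 0 0 0"

```text
time_s: 46.33
position: [0.4912, -0.1313, 0.1789]
tool_rot: [[0.063, 0.998, 0.0], [0.998, -0.063, -0.001], [-0.001, 0.0, -1.0]]
ft_force: [1.0, -0.8, -2.2]
grip_width: 0.0348
```

Call:
arm_command:
  rows: "1 14 20 0 0 0 0; 1 14 20 0 0 0 0; 1 14 20 0 0 0 0; 1 14 20 0 0 0 0; 1 14 20 0 0 0 0"

```text
time_s: 46.75
position: [0.5968, -0.0654, 0.1785]
tool_rot: [[0.061, 0.998, 0.0], [0.998, -0.061, -0.0], [0.0, 0.0, -1.0]]
ft_force: [0.7, -0.7, -2.7]
grip_width: 0.0349
```

Call:
arm_command:
  rows: "1 14 20 0 0 0 0; 1 14 20 0 0 0 0; 1 0.8 3.5 0 0 0 0; 1 0 0 0 0 0 0; 1 0 0 0 0 0 0"

```text
time_s: 47.17
position: [0.6402, -0.0404, 0.1781]
tool_rot: [[0.059, 0.998, -0.001], [0.998, -0.059, -0.0], [-0.0, -0.001, -1.0]]
ft_force: [-0.9, -0.3, -3.6]
grip_width: 0.0351
```

Call:
arm_command:
  rows: "1 0 0 14 0 0 0; 1 0 0 20 0 0 0; 1 0 0 20 0 0 0; 1 0 0 8 0 0 0; 1 0 0 4 0 0 0"

```text
time_s: 47.58
position: [0.6394, -0.0411, 0.1112]
tool_rot: [[0.059, 0.998, -0.002], [0.998, -0.059, 0.001], [0.0, -0.002, -1.0]]
ft_force: [0.2, -0.1, -2.2]
grip_width: 0.0346
```

Call:
arm_command:
  rows: "1 0 0 0 0 0 0; 1 0 0 0 0 0 0; 1 0 0 0 0 0 0"

```text
time_s: 47.83
position: [0.6409, -0.0409, 0.1136]
tool_rot: [[0.058, 0.998, 0.002], [0.998, -0.058, -0.001], [-0.0, 0.002, -1.0]]
ft_force: [0.1, 0.3, -2.0]
grip_width: 0.035
```

```bash
python3 - <<'E'
from h import *
t=P["tray"];p=place(t,[0,0,0])[0];a=t[2]+90
plan([(p[0],p[1],.1031,a)])
E
```

```text
t 47.8 at [ 6.40900e-01 -4.09000e-02  1.13600e-01  8.66555e+01] tilt mrad [ 2.2 -0.5] w 35.0 F [ 0.1  0.3 -2. ]
turn rz 0.0  shift -0.1 -0.5 10.5
```

Call:
arm_command:
  rows: "1 0 -0.5 4 0 0 0; 1 0 0 2.5 0 0 0; 1 0 0 2 0 0 0; 1 0 0 1 0 0 0; 1 0 0 0 0 0 0"

```text
time_s: 48.25
position: [0.64, -0.0406, 0.1032]
tool_rot: [[0.058, 0.998, 0.0], [0.998, -0.058, -0.0], [-0.0, 0.0, -1.0]]
ft_force: [-1.7, 0.6, 3.2]
grip_width: 0.0349
```

Call:
arm_command:
  rows: "1 0 0 0.6 0 0 0; 1 0 0 0 0 0 0"

```text
time_s: 48.42
position: [0.64, -0.0406, 0.1032]
tool_rot: [[0.058, 0.998, 0.001], [0.998, -0.058, -0.0], [-0.0, 0.001, -1.0]]
ft_force: [-3.7, 0.6, 7.1]
grip_width: 0.0352
```

Contact. Back off 0.6 mm, release, retreat and look.

Call:
arm_command:
  rows: "1 0 0 -0.6 0 0 0; 0.3 0 0 0 0 0 0; 0.3 0 0 0 0 0 0; 0.3 0 0 0 0 0 0; 0.3 0 0 0 0 0 0"

```text
time_s: 48.83
position: [0.64, -0.0406, 0.1026]
tool_rot: [[0.058, 0.998, 0.0], [0.998, -0.058, -0.0], [-0.0, 0.0, -1.0]]
ft_force: [-0.4, -0.4, 0.6]
grip_width: 0.0597
```

Call:
arm_command:
  rows: "0.3 0 0 -15 0 0 0; 0.3 0 0 -25 0 0 0; 0.3 0 0 -30 0 0 0; 0.3 0 0 -20 0 0 0; 0.3 0 0 0 0 0 0"

```text
time_s: 49.25
position: [0.6415, -0.0409, 0.1976]
tool_rot: [[0.058, 0.998, 0.008], [0.998, -0.058, -0.002], [-0.002, 0.008, -1.0]]
ft_force: [0.3, 0.3, 1.1]
grip_width: 0.0599
```

Call:
arm_command:
  rows: "0.3 0 -20 0 0 0 0; 0.3 0 -35 0 0 0 0; 0.3 0 -35 0 0 0 0; 0.3 0 -35 0 0 0 0; 0.3 0 -35 0 0 0 0"

```text
time_s: 49.67
position: [0.4782, -0.031, 0.1919]
tool_rot: [[0.058, 0.998, -0.001], [0.998, -0.058, 0.0], [0.0, -0.001, -1.0]]
ft_force: [0.3, -0.5, 1.0]
grip_width: 0.0593
```

Call:
arm_command:
  rows: "0.3 0 -35 0 0 0 0; 0.3 0 -35 0 0 0 0; 0.3 0 0 0 0 0 0; 0.3 0 0 0 0 0 0; 0.3 0 0 0 0 0 0"

```text
time_s: 50.08
position: [0.411, -0.0275, 0.1928]
tool_rot: [[0.058, 0.998, 0.001], [0.998, -0.058, -0.0], [-0.0, 0.001, -1.0]]
ft_force: [0.5, -0.4, -0.0]
grip_width: 0.0599
```

```bash
python3 - <<'E'
from h import *
s=P["strip"];t=P["tray"]
q=lambda y:np.r_[place(t,[0,y,0])[0][:2],t[2]+90]
B=[place(q(0),rect(.045,.018,.116))]+[place(q(y),rect(.045,.018,.080)) for y in(-.0465,.0465)]+[place(q(y),rect(.045,.018,.044)) for y in(-.093,.093)]
overlay("top",B,(190,90,324,176),5.9,"pics/v5.png")
im=eyes.get_image("scene");overlay("scene",[],(0,0,512,384),1.56,"pics/v6.png",im)
overlay("scene",B,(190,180,370,310),4.4,"pics/v7.png",im)
E
```

```text
(no output)
```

View pics/v5.png

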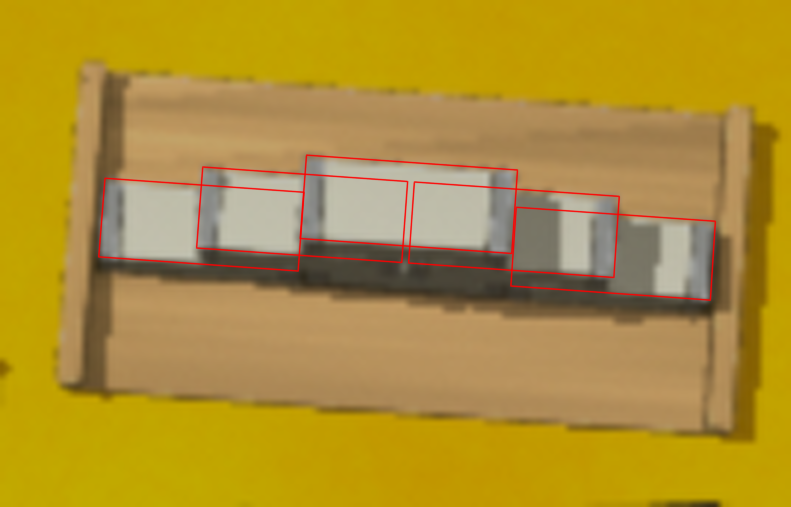

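View pics/v7.png

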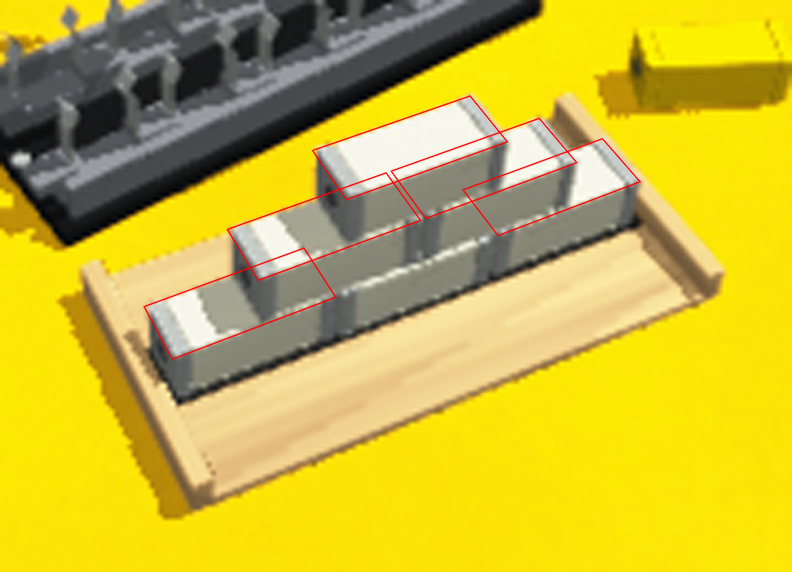

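View pics/v6.png

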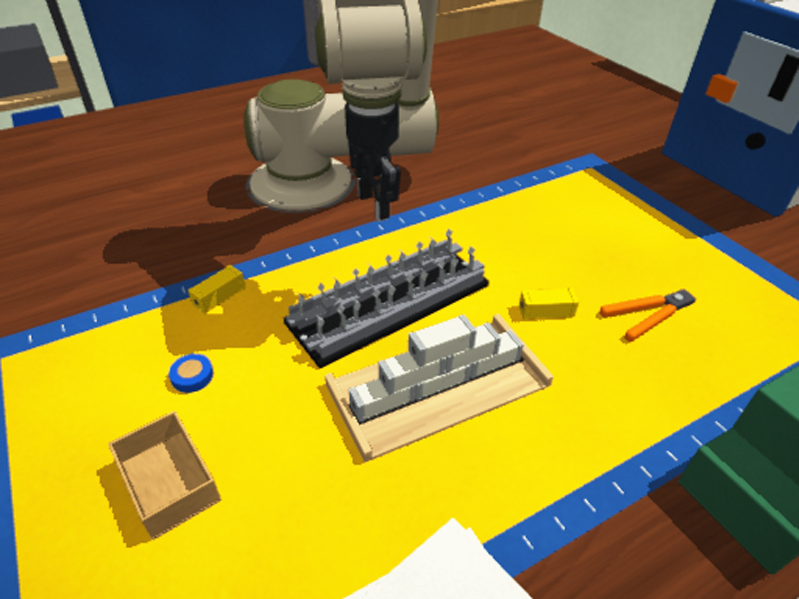

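The pile is complete and matches its outlines in both views. The strip is empty, and the tape, carton, pliers and yellow decoys are where they started. Handing in.

```bash
python3 -c "
from rig import env
print(env.close_job())"
```

```text
the job is handed in; nothing more can be done
None
```

All six links, the five from the clips and the loose one, are stacked 3-2-1 along the black band, and the job is handed in at about 50 s of the 210 s allowed. I placed the loose link first, in the middle of the bottom course. The other two bottom-course links followed, then two over the joints and one on top.

- **Top camera:** every link visible from above sits on its planned outline to within about 1 mm, square with the band. I checked the bottom course before covering it, and its gaps looked even.
- **Scene camera:** the pile stands flat. The outlines there are off by about 1 px (roughly 2 mm), about the same for all, which is within the calibration tolerance.
- **Bystanders:** the strip is empty, and the tape, carton, pliers and both yellow decoys look unmoved.
- **Forces:** the wrist readings taken at the end of each move stayed under 10 N, and no grip slip showed up.

No check failed.

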